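# Unload the specimens from the desiccator

## Task

Get today's specimens out of the desiccator for the microscope: swing its self-closing hatch up and stand the orange wedge on the chest's left deck, close to the hinge, so that the wedge alone props the hatch wide open. With the hatch propped, lift the empty top tray off the pile inside, set it down in the middle of the black inspection mat, and move every specimen from the tray below into it, one lying flat in each compartment. When all are out, take the wedge away so that the hatch shuts fully and put the wedge back in the steel instrument tray; the lower tray stays inside and the bottles and beaker on the bench are left alone.

Things in the scene. Friction and masses are not known exactly. Their poses are not given: they have to be found in the camera images.
- chest: Bench-top desiccator chest, white, 215 (x) x 340 (y) x 110 mm high, fixed. Origin: centre of its underside; x points to its rear (hinge side), y to its left as seen from the robot. Its top has an opening from x -92 to +72 and y -158 to +82 mm; the steel floor plate inside is 45 mm above the bench, 65 mm below the rim.
- deck (a point): Left deck of the chest: a flat rubber-faced top 88 mm wide (y +82 to +170 mm of the chest) beside the opening, level with the rim. The point is on its surface, mid-width, 55 mm in front of the hinge line; axes as the chest's. The shut hatch covers it.
- hatch (a joint): Hatch angle, rad: 0 shut, growing as its front edge swings up and back; stop at 1.75. 0.34 kg. A weak spring (0.06 N m/rad, 0.14 N m when wide open) and its weight shut it from any angle against a strong damper (4 N m s/rad): let go wide open, it takes about 8 s to sink to 1.5 rad and some 30 s to shut. Lifting it at 0.2 rad/s takes about 6 N at the handle.
- hatch_hinge (a point): Middle of the hinge line, on the chest's rear top edge (107 mm behind its centre, 110 mm up); the line runs along the chest's y. The hatch is a clear panel in a blue frame, 212 mm from hinge to front edge, 340 mm wide, 6 mm thick, its underside 1 mm above the rim when shut.
- hatch_handle (a point): Middle of the hatch's steel bar handle: round, 10 mm thick, 110 mm long, parallel to the hinge, 202 mm from the hinge line and 47 mm above the rim when shut (35 mm clear below the bar). It can be gripped from above, fingers fore and aft, and turns between the fingers as the hatch swings. The point's axes turn with the hatch; shut, they are the chest's.
- wedge_heel (a point): Orange rubber wedge, loose, 75 x 40 x 70 mm high, about 0.3 kg: a block 30 mm long with an upright back face (heel), before it a ramp down to a low toe. The point: middle of the block, 35 mm above the underside, 15 mm from the heel face; x from toe to heel (toe end at -60 mm), y across the 40 mm. On the deck, heel to the hinge, its top back edge stops the hatch: heel 10 mm from the hinge line gives 1.43 rad.
- dish: Steel instrument tray where the wedge lives, fixed, 160 (x) x 110 (y) mm outside, 16 mm high, walls 4 mm, floor 4 mm thick. Origin: centre of its underside. It and the mat stand on either side of the chest; which is left varies.
- mat: Black rubber inspection mat, fixed, 190 (x) x 200 (y) mm, 3 mm thick. Origin: centre of its underside.
- carrier_knob (a point): Empty top tray of the pile, blue, 118 (x) x 144 (y) mm, 0.22 kg, white central knob 22 mm across from 8 to 28 mm above the underside. The point is on the knob's axis, 18 mm above the underside. Four compartments 46 x 46 mm at x +-32, y +-45 mm, floor 15 mm and divider tops 10 mm below the point. White 10 mm corner posts (x +-54, y +-67) rise to 13 mm above it.
- lower_knob (a point): The lower tray, of the same kind and size (0.4 kg), standing on the chest's floor plate: the same point on its knob, same axes. The top tray rests on its corner posts, 31 mm above it. It holds the specimens and stays there.
- mount1_mid (a point): Specimen: a black resin mount, a disc 30 mm across and 25 mm high with a bright metal face on top, 0.04 kg. The point is its centre. At the start each stands in a compartment of the lower tray, under the top tray; two to four of the four are there, the others absent.
- mount2_mid (a point): Specimen: a black resin mount, a disc 30 mm across and 25 mm high with a bright metal face on top, 0.04 kg. The point is its centre. At the start each stands in a compartment of the lower tray, under the top tray; two to four of the four are there, the others absent.
- mount3_mid (a point): Specimen: a black resin mount, a disc 30 mm across and 25 mm high with a bright metal face on top, 0.04 kg. The point is its centre. At the start each stands in a compartment of the lower tray, under the top tray; two to four of the four are there, the others absent.
- mount4_mid (a point): Specimen: a black resin mount, a disc 30 mm across and 25 mm high with a bright metal face on top, 0.04 kg. The point is its centre. At the start each stands in a compartment of the lower tray, under the top tray; two to four of the four are there, the others absent.
- amber: Bystander: amber glass bottle, 72 mm across, 170 mm high, standing on the bench. Origin: centre of its underside.
- washer: Bystander: white wash bottle with a blue spout, 58 mm across, 180 mm high. Origin: centre of its underside.
- beaker: Bystander: small glass beaker, 56 mm across, 75 mm high. Origin: centre of its underside.
Not all that is in view belongs to the job. Leave any blue or red look-alike of the part that bears wedge_heel alone.

How it is judged:
By the outcome, as a careful person would: the job done as asked, in the order asked, and still so for the second after the job is handed in, with the robot touching nothing.
Of mount1, mount2, mount3, mount4 only 2 to 4 are there at a start; the rules pass over those that are not, and their reading is None.
At some moment in a run one of mount1, mount2, mount3, mount4, carrier may be knocked a few centimetres aside while the robot is not near it.
It also fails if it takes over 210 s, if anything falls off the work surface, if the arm or the gripper's body presses on something with over 40 N, if the wrist force passes 120 N, or if a joint passes its speed limit or range.

## Robot

A 6-joint arm with a two-finger parallel gripper is mounted at the origin on the work surface. World frame = base frame: x ahead of the robot, y to its left, z up, the work surface at z = 0. Lengths are in m, angles in rad, forces in N, time in s.
With the tool pointing down it reaches from about 0.35 to 0.975 m from the base axis. Payload 4.9 kg.
Tool frame: the origin (TCP) lies at the very end of the fingers, on their centre line; the grasp point (between the pads) lies 19 mm behind it (pinch_z is the distance from the TCP to the grasp point, in m); z points along the fingers, y is the line along which they close (so a half turn about z gives the same grasp; the last joint's range is limited). The gripper opens to 85 mm and grips with 20 to 120 N. Pads are 22 mm wide; open, the fingers measure 114 mm over their backs; the gripper's body (76 mm by 85 mm) begins 54 mm behind the grasp point. The pads swing forward as they close: fully open they stand 13 mm farther back than shut.
Start: joints at [-1.324, 0.053, 1.613, -0, 1.476, -0.119], TCP at [0.224, -0.584, 0.231] pointing down, gripper open.
Joint ranges: [-3.01, 3.01], [-1.01, 2.22], [0.06, 2.58], [-1.02, 4.17], [0.09, 2.62], [-3.14, 3.14]. Speed limits (rad/s): [2.57, 2.57, 3.14, 3.14, 3.14, 3.14].

## Interface

Orientations are given as a unit quaternion [w, x, y, z].
In Python, from plant import * gives the robot as it stands. The module is installed in compiled form; this text tells all that it offers.
- The arm moves only by the tool play_rows, never from a script. Its arguments are lists of equal length, an entry for each row: "linear": the shift along the world's x, y, z in m, a list of three; "turn": the turn about the world's z in degrees. A call has 1 to 8 rows; each row shifts and turns the commanded pose from where the row before left it; what a row does not reach is not made up. A row lasts 1/8 s, in which the tool goes at most 62.5 mm and 10.7 degrees, less where a joint would pass 70% of its speed; a pose out of reach is approached as far as the arm can. A call is refused whole if a number of a shift passes 0.0625 or a number of a turn 10.7, either way. A call with a gripper value outside its range is refused whole. "hand" is the finger opening in m, from 0 to 0.0854, set as the call begins (left out, the last holds). The fingers move at their own pace and stop on an object; the grip force is fixed at half the most. Time passes only in rows, so rows that do not move let the fingers close. It gives the time, the measured TCP pose, the force, the opening and the grip force at its end, in the units of the state.
- state(): the state, without advancing time (a new reading comes with each control period).
- grab_frame(name): name is "scene" or "top" or "wrist"; returns the picture (400x640x3 uint8, red, green, blue); there is no depth.
- camera_info(name): a dict with "camera_matrix" (3x3 intrinsics, pixels), "origin" and "attitude" of the camera in the world; the wrist camera has in their place "mount" (4x4, takes a point from camera to tool coordinates, whose origin is the TCP and whose axes are the flange's). Camera axes: x right, y down, z forward; pixel columns grow to the right and rows downward; lengths in m; the calibration is good to about 2 mm. A picture is of the moment at which its call begins: read the wrist's pose just before it. camera_info takes no time and is no camera call.
- job_done(): hands the job in; it is judged then, once.
Trained networks look in the newest picture that a camera, given by its name, has taken for a name from the list of things; names that differ only in an ending like _2 or _b are one class to them, and where a whole thing is asked for, a point or a joint stands for the part that bears it (a point fixed in the world has none). Each returns a list of dicts, best first, with "p" (0 to 1); they miss things now and then, are a little off and sometimes report something else, mostly with a low value. They report only what shows in the picture. A call takes as long as a camera call. They do not tell look-alikes from the thing itself.
- trace(camera, thing): "region" (400x640 bool, what is visible of it) and "location" ([column, row] in pixels, amid what is visible of it).
The state is a dict: "time": time; "joint_pos": joint angles; "joint_vel": joint speeds; "joint_efforts": joint torques, N m; "tool_pos": TCP position; "tool_rot": TCP orientation; "contact_force": force on the tool from outside, world axes, zero at the start; "ft_torque": the same for the moment, N m; "gripper_width": opening from 0.0 (shut) to 1.0 (fully open); "grasp_force": force on a finger pad.
Only numpy, scipy, OpenCV 4.12 (cv2) and the standard library are available. Lean on these libraries where they do the work, as an engineer would, in place of code of your own. Each camera call takes 0.05 s, during which the arm holds its last target. There are 200 camera calls.

## Working session

There is one attempt and no reset: what is moved stays moved. The work goes in short steps, Python scripts to look and compute and a tool call to move; the robot and the scene stay as the last step left them, time stands still between calls to the robot, and variables do not carry over. Pictures are saved under pics/ and viewed, at most 14 in all, crops included, and the job is handed in when it is done.

Besides the shell and the picture viewer there is one more tool, called as name(argument=value, ...), one argument or row to a line, values as JSON. play_rows: Moves the arm, as the interface text tells. Its arguments: {"type":"object","properties":{"linear":{"type":"array","items":{"type":"array","items":{"type":"number"}}},"turn":{"type":"array","items":{"type":"number"}},"hand":{"type":"number"}},"required":["linear","turn"]}

```bash
mkdir -p pics; ls
cat > h.py <<'E'
from plant import *
import numpy as np, cv2
from scipy.spatial.transform import Rotation as R
def rot(a):
    a=np.array(a,float)
    return a if a.shape==(3,3) else R.from_quat(a[[1,2,3,0]]).as_matrix()
def cam(name):
    i=camera_info(name); K=np.array(i["camera_matrix"])
    if "mount" in i:
        s=state(); T=np.eye(4); T[:3,:3]=rot(s["tool_rot"]); T[:3,3]=s["tool_pos"]
        T=T@np.array(i["mount"]); return K,T[:3,:3],T[:3,3]
    return K,rot(i["attitude"]),np.array(i["origin"])
def ray(c,px):
    K,A,o=c; d=A@np.linalg.inv(K)@np.array([px[0],px[1],1.]); return o,d/np.linalg.norm(d)
def atz(c,px,z):
    o,d=ray(c,px); return o+d*(z-o[2])/d[2]
def proj(c,p):
    K,A,o=c; q=K@A.T@(np.array(p)-o); return q[:2]/q[2]
def tri(rays):
    M=np.zeros((3,3));b=np.zeros(3)
    for o,d in rays:
        P=np.eye(3)-np.outer(d,d);M+=P;b+=P@o
    return np.linalg.solve(M,b)
def snap(name,fn=None):
    c=cam(name); im=grab_frame(name)
    if fn: cv2.imwrite("pics/"+fn,im[:,:,::-1])
    return c,im
E
python3 - <<'E'
from h import *
np.set_printoptions(precision=4,suppress=True)
print(state())
for n in ["scene","top","wrist"]: print(n,camera_info(n))
for n in ["scene","top"]:
    c,im=snap(n,n+"0.png")
    for t in ["chest","hatch_handle","wedge_heel","dish","mat","carrier_knob","amber","washer","beaker"]:
        for r in trace(n,t)[:3]:
            ys,xs=np.where(r["region"]); print(n,t,round(r["p"],2),np.round(r["location"]),xs.min(),xs.max(),ys.min(),ys.max())
E
```

```text
pics
{'time': 0.0, 'joint_pos': array([-1.324 ,  0.0534,  1.6143,  0.    ,  1.476 , -0.119 ]), 'joint_vel': array([-0.0001,  0.0009, -0.001 , -0.0007,  0.0005,  0.0005]), 'joint_efforts': array([ -0.0011, -39.367 , -37.0178,  -0.0002,   0.0071,  -0.    ]), 'tool_pos': array([ 0.2234, -0.583 ,  0.2301]), 'tool_rot': array([-0.001 ,  0.9833,  0.1818, -0.0001]), 'contact_force': array([ 0.415 , -0.1327,  0.4478]), 'ft_torque': array([ 0.007 , -0.0075,  0.0602]), 'grasp_force': 0.0, 'gripper_width': 0.9995060747827332}
scene {'camera_matrix': array([[491.0969,   0.    , 329.3407],
       [  0.    , 491.0969, 199.3593],
       [  0.    ,   0.    ,   1.    ]]), 'origin': array([1.4834, 0.6442, 1.3212]), 'attitude': array([-0.1747,  0.4566,  0.814 , -0.3138])}
top {'camera_matrix': array([[487.0888,   0.    , 321.4891],
       [  0.    , 487.0888, 192.7314],
       [  0.    ,   0.    ,   1.    ]]), 'origin': array([0.2759, 0.0736, 1.5117]), 'attitude': array([ 0.0723, -0.6979,  0.7093, -0.0684])}
wrist {'camera_matrix': array([[310.4281,   0.    , 316.6146],
       [  0.    , 310.4281, 198.
[... 554 characters left out ...]
.] 203 268 142 185
scene amber 0.73 [377. 269.] 367 391 245 290
scene washer 0.72 [219. 194.] 200 229 167 208
scene beaker 0.73 [301. 264.] 289 307 252 279
top chest 0.85 [364. 196.] 304 424 155 238
top hatch_handle 0.69 [439. 153.] 431 466 135 167
top hatch_handle 0.61 [366. 194.] 304 424 156 233
top wedge_heel 0.96 [277. 245.] 270 286 233 259
top wedge_heel 0.91 [280. 197.] 266 290 188 205
top wedge_heel 0.87 [170. 241.] 154 180 227 255
top dish 0.83 [218. 226.] 204 249 199 255
top mat 0.88 [472. 218.] 437 509 185 250
top amber 0.63 [236. 158.] 226 252 144 173
top washer 0.95 [444. 154.] 431 468 133 167
top washer 0.74 [366. 197.] 304 424 155 238
top beaker 0.16 [473. 219.] 436 508 185 250
```

Run:
```python
import cv2,numpy as np
a=cv2.imread("pics/scene0.png")[120:300,180:500];b=cv2.imread("pics/top0.png")[110:280,140:520]
a=cv2.resize(a,(533,300),interpolation=3);b=cv2.resize(b,(671,300),interpolation=3)
o=np.zeros((600,671,3),np.uint8);o[:300,:533]=a;o[300:]=b
cv2.imwrite("pics/m0.png",o)
```

```text
(no output)
```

View pics/m0.png

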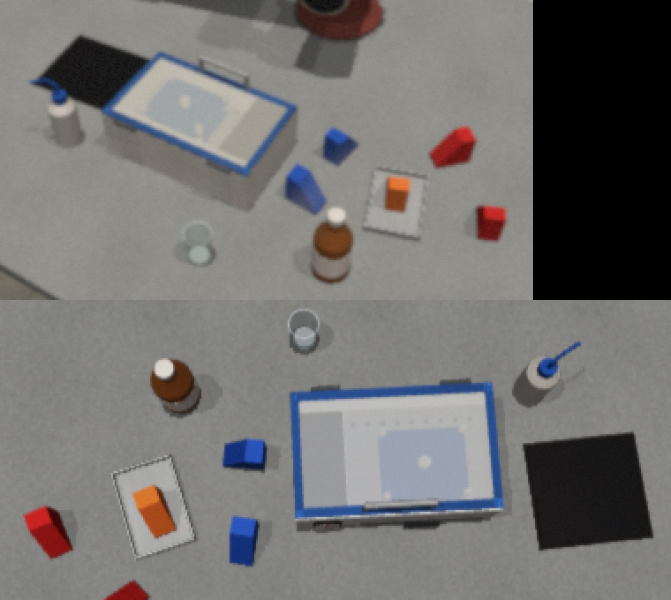

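The pictures show the chest in the middle, the dish with the orange wedge on the left (top px ≈ 226,230), the mat on the right, amber, washer and beaker behind. Now the poses.

```bash
cat >> h.py <<'E'
def rect(c,mask,z):
    cs,_=cv2.findContours(mask.astype(np.uint8),cv2.RETR_EXTERNAL,cv2.CHAIN_APPROX_NONE)
    k=max(cs,key=cv2.contourArea)[:,0,:]
    P=np.array([atz(c,p,z)[:2] for p in k],np.float32)
    return P,cv2.minAreaRect(P*1000)
def hsv(im): return cv2.cvtColor(im,cv2.COLOR_RGB2HSV)
E
python3 - <<'E'
from h import *
np.set_printoptions(precision=4,suppress=True)
for n in ["top","scene"]:
    c,im=snap(n); H=hsv(im); h,s,v=[H[:,:,i].astype(int) for i in range(3)]
    blue=(h>100)&(h<125)&(s>120)&(v>50); blue[:, :(290 if n=="top" else 0)]=0
    if n=="top": blue[:,430:]=0
    else: blue[:,:240]=0;blue[:,362:]=0
    print(n,"hatch",rect(c,blue,0.117)[1])
    print("mat",rect(c,trace(n,"mat")[0]["region"],0.003)[1])
    print("dish",rect(c,trace(n,"dish")[0]["region"],0.016)[1])
    org=(h>8)&(h<18)&(s>150)
    x0,x1=(190,260) if n=="top" else (395,440)
    org[:,:x0]=0;org[:,x1:]=0
    ys,xs=np.where(org); 
    org2=org.copy(); print("wedge",len(xs),xs.mean(),ys.mean(),rect(c,org,0.05)[1])
    for t in ["amber","washer","beaker"]:
        r=trace(n,t)[0]; ys,xs=np.where(r["region"]); print(t,r["p"],r["location"],atz(c,(r["location"]),0.09))
    if n=="top":
        cv2.imwrite("pics/w0.png",cv2.resize(im[190:265,195:260,::-1],(520,600),interpolation=3))
E
```

```text
top hatch ((552.3431396484375, -43.265869140625), (211.42706298828125, 339.01220703125), 1.9638644456863403)
mat ((494.95330810546875, -389.0841979980469), (190.11236572265625, 203.2145538330078), 5.612093925476074)
dish ((477.25384521484375, 375.62591552734375), (163.35858154296875, 116.34269714355469), 17.63325309753418)
wedge 693 232.011544011544 197.7012987012987 ((462.9830017089844, 367.03662109375), (84.99539947509766, 45.049137115478516), 23.352123260498047)
amber 0.83 [239.4, 158.3] [0.6737 0.3258 0.09  ]
washer 0.8 [442.2, 153.3] [ 0.6786 -0.2875  0.09  ]
beaker 0.66 [311.7, 122.8] [0.7825 0.1058 0.09  ]
scene hatch ((555.2533569335938, -49.85186767578125), (204.6065673828125, 345.0905456542969), 2.0256927013397217)
mat ((494.4424743652344, -393.79595947265625), (189.26080322265625, 198.7430877685547), 5.269327640533447)
dish ((483.8121643066406, 375.4743347167969), (172.68392944335938, 110.34974670410156), 17.022930145263672)
wedge 208 417.4567307692308 232.89423076923077 ((491.471923828125, 373.7300109863281), (76.39610290527344, 37.201541900634766), 20.97737693786621)
amber 0.96 [375.1, 269.0] [0.7046 0.325  0.09  ]
washer 0.21 [300.5, 196.9] [ 0.5776 -0.0282  0.09  ]Traceback (most recent call last):
  File "<stdin>", line 17, in <module>
IndexError: list index out of range
```

View pics/w0.png

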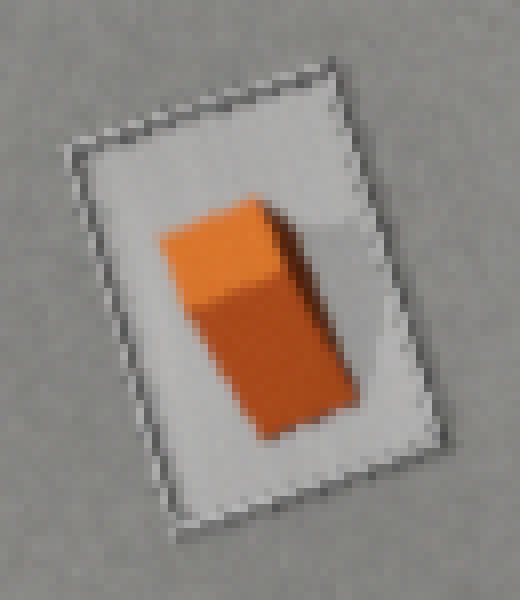

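The wedge lies in the dish with its heel pointing away from the robot, yaw about 20°. I'm moving above the handle for a close look.

play_rows(
  linear=[
    [0.015,0.05,0.012],
    [0.025,0.055,0.012],
    [0.025,0.055,0.012],
    [0.025,0.055,0.012],
    [0.025,0.055,0.012],
    [0.025,0.055,0.01],
    [0.025,0.055,0],
    [0.025,0.055,0],
  ],
  turn=[7.1,7.1,7.1,7.1,7.1,7.1,7.1,7.1],
)

```text
time: 2.6
tool_pos: [0.4141, -0.1468, 0.3019]
tool_rot: [0.001, 0.777, 0.629, 0.0]
contact_force: [0.9, 0.8, -0.8]
gripper_width: 1.002
grasp_force: 0.0
```

play_rows(
  linear=[
    [0.025,0.05,0],
    [0.02,0.05,0],
    [0,0,0],
    [0,0,0],
  ],
  turn=[7.1,7.2,0,0],
)

```text
time: 3.1
tool_pos: [0.4585, -0.0488, 0.3013]
tool_rot: [0.0, 0.694, 0.72, -0.0]
contact_force: [-0.5, -0.8, 0.1]
gripper_width: 0.999
grasp_force: 0.0
```

Run:
```python
from h import *
np.set_printoptions(precision=4,suppress=True)
s=state(); print(s["time"],s["tool_pos"],rot(s["tool_rot"])[:,0],s["contact_force"])
c,im=snap("wrist","w1.png")
for t in ["hatch_handle","carrier_knob","hatch_hinge"]:
  for r in trace("wrist",t)[:2]:
    ys,xs=np.where(r["region"]); print(t,r["p"],r["location"],xs.min(),xs.max(),ys.min(),ys.max())
print(proj(c,[.458,-.048,.157]))
```

```text
3.1 [ 0.4585 -0.0488  0.3013] [-0.0358  0.9994 -0.0005] [-0.4825 -0.8152  0.0708]
hatch_handle 0.93 [402.7, 138.9] 303 532 0 313
hatch_hinge 0.62 [397.1, 136.8] 297 532 0 313
[316.523  185.4833]
```

View pics/w1.png

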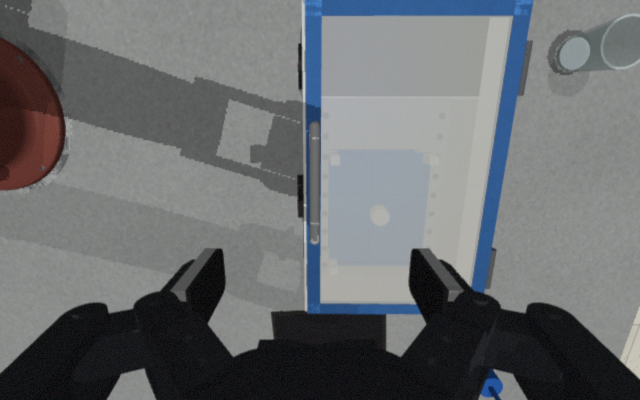

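Handle runs at column 315, rows 122–244, matching the prediction within about 2 px; refining the chest pose with the frame's front and right edges.

Run:
```python
from h import *
np.set_printoptions(precision=4,suppress=True)
c,im=snap("wrist"); H=hsv(im); h,s,v=[H[:,:,i].astype(int) for i in range(3)]
b=(h>100)&(h<125)&(s>120)&(v>50)
F=np.array([atz(c,(np.where(b[r,290:330])[0].min()+289.5,r),.117)[:2] for r in range(20,295)])
Rr=np.array([atz(c,(np.where(b[r,440:540])[0].max()+440.5,r),.117)[:2] for r in range(20,240)])
S=np.array([atz(c,(k,np.where(b[280:330,k])[0].max()+280.5),.117)[:2] for k in list(range(320,400))])
for n,P,a in [("front",F,1),("rear",Rr,1),("right",S,0)]:
    q=np.polyfit(P[:,a],P[:,1-a],1); print(n,q,np.std(np.polyval(q,P[:,a])-P[:,1-a]),np.degrees(np.arctan(q[0])))
    print(np.polyval(q,-.045 if a else .553))
print(atz(c,(315,183),.157),"handle ends",atz(c,(315,123),.159),atz(c,(315,244),.159))
print("knob through glass",atz(c,(380,215),.110))
```

```text
front [-0.0351  0.4455] 0.0003381208486683721 -2.007760635229138
0.4470389914332055
rear [-0.0319  0.6563] 0.0003306420906570377 -1.8266528395247563
0.6576937086992802
right [ 0.0456 -0.2404] 0.00040554645909405293 2.6132491238138025
-0.21516168778963804
[ 0.4564 -0.0466  0.157 ] handle ends [0.4546 0.0086 0.159 ] [ 0.4584 -0.1082  0.159 ]
knob through glass [ 0.5313 -0.092   0.11  ]
```

play_rows(
  linear=[
    [0,0.045,0],
    [0,0.06,0],
    [0,0.06,0],
    [0,0.06,0],
    [0,0.06,0],
    [0,0.06,0],
    [0.01,0.055,0],
    [0,0,0],
  ],
  turn=[0,0,0,0,0,0,0,0],
)

```text
time: 4.35
tool_pos: [0.4686, 0.3534, 0.3001]
tool_rot: [-0.0, 0.693, 0.721, -0.001]
contact_force: [0.6, -0.1, -0.3]
gripper_width: 1.002
grasp_force: 0.0
```

play_rows(
  linear=[
    [0,0,0],
    [0,0,0],
  ],
  turn=[0,0],
)

```text
time: 4.6
tool_pos: [0.4689, 0.35, 0.3016]
tool_rot: [0.0, 0.695, 0.719, 0.0]
contact_force: [-0.3, -0.7, -0.4]
gripper_width: 1.004
grasp_force: 0.0
```

Run:
```python
from h import *
np.set_printoptions(precision=4,suppress=True)
c,im=snap("wrist"); print(state()["tool_pos"])
H=hsv(im); h,s,v=[H[:,:,i].astype(int) for i in range(3)]
o=(h>5)&(h<20)&(s>150)&(v>40)
n,l,st,ce=cv2.connectedComponentsWithStats(o.astype(np.uint8)); k=1+np.argmax(st[1:,4]); print(st[k],ce[k]); m=l==k
vv=v[m]; print(np.percentile(vv,[5,25,50,75,95]))
th=cv2.threshold(vv.astype(np.uint8),0,255,cv2.THRESH_OTSU)[0]; print(th)
top=m&(v>th)
P,r=rect(c,top,.074); print("top face",r)
print("all @ floor",rect(c,m,.004)[1])
print("dish",[ (x["p"],rect(c,x["region"],.016)[1]) for x in trace("wrist","dish")[:1]])
x0,y0,w,hh=st[k][:4]
cv2.imwrite("pics/w2.png",cv2.resize(im[max(0,y0-80):y0+hh+80,max(0,x0-80):x0+w+80,::-1],None,fx=2,fy=2))
print(max(0,x0-80),max(0,y0-80))
```

```text
[0.4689 0.35   0.3017]
[ 464  167   72   60 3091] [497.4086 195.2815]
[ 67.  88. 105. 114. 119.]
92.0
top face ((699.35107421875, 322.5858154296875), (73.85169982910156, 70.4031753540039), 66.41360473632812)
all @ floor ((736.1324462890625, 307.63470458984375), (87.81934356689453, 99.68762969970703), 66.4135513305664)
dish [(0.86, ((477.8819274902344, 375.24383544921875), (161.0986785888672, 110.422119140625), 17.320880889892578))]
384 87
```

View pics/w2.png

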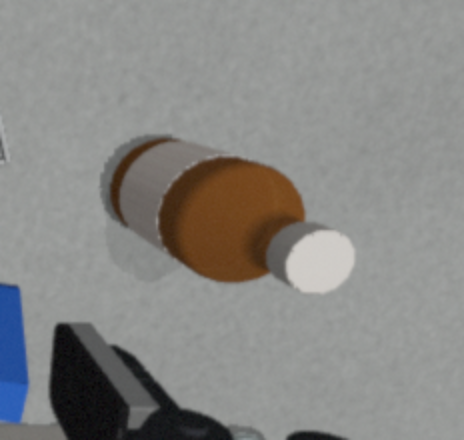

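That crop was the amber bottle; I'll restrict the colour mask to the dish.

Run:
```python
from h import *
np.set_printoptions(precision=4,suppress=True)
c,im=snap("wrist")
u=proj(c,[.475,.375,.03]); print(u)
H=hsv(im); h,s,v=[H[:,:,i].astype(int) for i in range(3)]
o=(h>3)&(h<22)&(s>130)&(v>40); o[:,450:]=0
n,l,st,ce=cv2.connectedComponentsWithStats(o.astype(np.uint8)); k=1+np.argmax(st[1:,4]); print(st[k],ce[k]); m=l==k
th=cv2.threshold(v[m].astype(np.uint8),0,255,cv2.THRESH_OTSU)[0]; print(th)
top=m&(v>th)
for n_,mm,z in [("top",top,.074),("all",m,.004)]:
    _,r=rect(c,mm,z); print(n_,r)
x0,y0,w,hh=st[k][:4]; a,b=max(0,x0-50),max(0,y0-30)
cr=im[b:y0+hh+30,a:x0+w+50,::-1]; cv2.imwrite("pics/w3.png",cv2.resize(cr,None,fx=3,fy=3)); print(a,b)
```

```text
[321.9736 145.8607]
[ 285  129   63   45 1896] [316.8233 153.1846]
172.0
top ((485.5693054199219, 380.0007019042969), (23.48503875732422, 28.20074462890625), 22.214757919311523)
all ((467.71337890625, 359.31988525390625), (77.9084701538086, 52.39468765258789), 21.687721252441406)
235 99
```

View pics/w3.png

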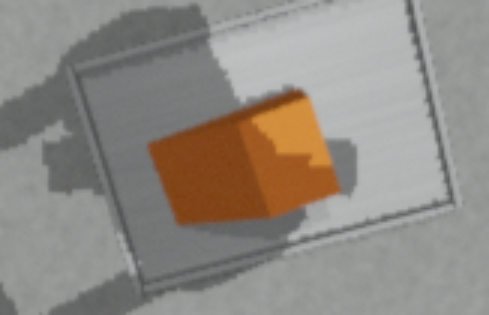

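The wedge's top face has corners at about (315,139), (336.7,130.7), (348.3,162.3), (325,170.7); the toe is to the left (−x).

Run:
```python
from h import *
np.set_printoptions(precision=4,suppress=True)
c=cam("wrist")
Q=np.array([atz(c,p,.074) for p in [(315,139),(336.7,130.7),(348.3,162.3),(325,170.7)]]); print(Q)
print(np.linalg.norm(Q-np.roll(Q,1,0),axis=1),Q.mean(0))
for a,b in [(0,1),(3,2)]: print(np.degrees(np.arctan2(*(Q[b]-Q[a])[[1,0]])))
for a,b in [(2,1),(3,0)]: print(np.degrees(np.arctan2(*(Q[b]-Q[a])[[1,0]]))-90)
T=np.array([atz(c,p,z) for p,z in [((235+150/3,99+143/3),.014),((235+178/3,99+224/3),.014)]]);print("toe",T,T.mean(0))
# arc
hx,hy=.6585,-.0418; th=np.linspace(0,1.68,33); r=-.202*np.cos(th)+.047*np.sin(th); z=.202*np.sin(th)+.047*np.cos(th)
print(np.round(np.c_[np.diff(r),np.diff(z)]*1000,1).tolist(), r[-1],z[-1])
```

```text
[[0.4655 0.3875 0.074 ]
 [0.4905 0.3979 0.074 ]
 [0.5063 0.3614 0.074 ]
 [0.4788 0.3502 0.074 ]]
[0.0396 0.0271 0.0398 0.0297] [0.4853 0.3743 0.074 ]
22.59775146434885
22.063950998497614
23.399507703115546
19.635282121677875
toe [[0.4245 0.3707 0.014 ]
 [0.4379 0.3334 0.014 ]] [0.4312 0.352  0.014 ]
[[2.7, 10.5], [3.3, 10.4], [3.8, 10.2], [4.4, 10.0], [4.9, 9.7], [5.4, 9.5], [5.9, 9.2], [6.3, 8.8], [6.8, 8.5], [7.2, 8.1], [7.7, 7.7], [8.1, 7.3], [8.4, 6.9], [8.8, 6.4], [9.1, 6.0], [9.4, 5.5], [9.7, 5.0], [9.9, 4.5], [10.1, 3.9], [10.3, 3.4], [10.5, 2.9], [10.6, 2.3], [10.7, 1.7], [10.8, 1.2], [10.9, 0.6], [10.9, 0.0], [10.9, -0.5], [10.8, -1.1], [10.8, -1.7], [10.7, -2.2], [10.5, -2.8], [10.4, -3.3]] 0.06873535445576354 0.19567434948873744
```

Wedge block centre is (0.485, 0.374), yaw 22°. The toe agrees. Next I'll grip the handle.

play_rows(
  linear=[
    [0,-0.05,0],
    [0,-0.06,0],
    [0,-0.06,0],
    [0,-0.06,0],
    [-0.004,-0.06,0],
    [-0.004,-0.06,-0.01],
    [-0.004,-0.049,-0.02],
    [0,0,-0.03],
  ],
  turn=[0,0,0,0,0,0,0,0],
)

```text
time: 5.75
tool_pos: [0.4566, -0.0512, 0.2421]
tool_rot: [0.002, 0.697, 0.717, 0.001]
contact_force: [1.0, 0.4, -0.8]
gripper_width: 1.005
grasp_force: 0.0
```

play_rows(
  linear=[
    [0,0,-0.04],
    [0,0,-0.04],
    [0,0,-0.023],
    [0,0,0],
    [0,0,0],
  ],
  turn=[0,0,0,0,0],
)

```text
time: 6.38
tool_pos: [0.4572, -0.048, 0.1398]
tool_rot: [0.001, 0.694, 0.72, 0.001]
contact_force: [0.1, 0.2, -0.4]
gripper_width: 1.0
grasp_force: 0.0
```

play_rows(
  linear=[
    [0,0,0],
    [0,0,0],
    [0,0,0],
    [0,0,0],
    [0,0,0],
  ],
  turn=[0,0,0,0,0],
  hand=0.0,
)

```text
time: 7.0
tool_pos: [0.456, -0.0476, 0.1381]
tool_rot: [-0.001, 0.694, 0.72, -0.001]
contact_force: [-3.9, -0.8, 1.1]
gripper_width: 0.095
grasp_force: 58.5
```

play_rows(
  linear=[
    [0.0027,0.0001,0.0105],
    [0.0033,0.0001,0.0104],
    [0.0038,0.0001,0.0102],
    [0.0044,0.0002,0.01],
    [0.0049,0.0002,0.0097],
    [0.0054,0.0002,0.0095],
    [0.0059,0.0002,0.0092],
    [0.0063,0.0002,0.0088],
  ],
  turn=[0,0,0,0,0,0,0,0],
)

```text
time: 8.0
tool_pos: [0.4894, -0.0465, 0.2161]
tool_rot: [-0.005, 0.694, 0.72, -0.005]
contact_force: [-17.5, -2.2, -1.0]
gripper_width: 0.09
grasp_force: 58.5
```

play_rows(
  linear=[
    [0.0068,0.0002,0.0085],
    [0.0072,0.0002,0.0081],
    [0.0077,0.0003,0.0077],
    [0.0081,0.0003,0.0073],
    [0.0084,0.0003,0.0069],
    [0.0088,0.0003,0.0064],
    [0.0091,0.0003,0.006],
    [0.0094,0.0003,0.0055],
  ],
  turn=[0,0,0,0,0,0,0,0],
)

```text
time: 9.0
tool_pos: [0.5561, -0.0443, 0.2784]
tool_rot: [-0.002, 0.694, 0.72, -0.003]
contact_force: [-19.2, 0.0, 12.5]
gripper_width: 0.088
grasp_force: 58.7
```

play_rows(
  linear=[
    [0.0092,0.0003,0.0054],
    [0.0094,0.0003,0.0049],
    [0.0096,0.0003,0.0043],
    [0.0098,0.0004,0.0038],
    [0.0103,0.0004,0.0033],
    [0.0104,0.0004,0.0023],
    [0.0107,0.0004,0.0017],
    [0.0108,0.0004,0.0012],
  ],
  turn=[0,0,0,0,0,0,0,0],
)

```text
time: 10.0
tool_pos: [0.6386, -0.0414, 0.3064]
tool_rot: [0.001, 0.694, 0.72, -0.0]
contact_force: [-12.6, -2.0, 11.0]
gripper_width: 0.087
grasp_force: 59.1
```

play_rows(
  linear=[
    [0.0109,0.0004,0.0006],
    [0.0109,0.0004,0],
    [0.0109,0.0004,-0.0005],
    [0.0108,0.0004,-0.0011],
    [0.0108,0.0004,-0.0017],
    [0.0107,0.0004,-0.0022],
    [0.0105,0.0004,-0.0028],
    [0.0104,0.0004,-0.003],
  ],
  turn=[0,0,0,0,0,0,0,0],
)

```text
time: 11.0
tool_pos: [0.7255, -0.0385, 0.2958]
tool_rot: [0.002, 0.694, 0.72, 0.001]
contact_force: [-8.4, -2.0, 7.3]
gripper_width: 0.087
grasp_force: 62.5
```

play_rows(
  linear=[
    [0.006,0.0002,-0.002],
    [0.006,0.0002,-0.002],
    [0,0,0],
  ],
  turn=[0,0,0],
)

```text
time: 11.38
tool_pos: [0.7393, -0.038, 0.2912]
tool_rot: [0.004, 0.694, 0.72, 0.003]
contact_force: [-0.0, -1.7, 5.4]
gripper_width: 0.092
grasp_force: 61.5
```

play_rows(
  linear=[
    [0,0,0],
    [0,0,0],
    [0,0,0.03],
    [0,0,0.04],
    [-0.01,0.04,0.01],
    [-0.03,0.05,0],
    [-0.035,0.05,-0.01],
  ],
  turn=[0,0,0,0,10,10,10],
  hand=0.03,
)

```text
time: 12.25
tool_pos: [0.6616, 0.1039, 0.3563]
tool_rot: [0.001, 0.482, 0.876, 0.001]
contact_force: [0.1, 1.1, 0.6]
gripper_width: 0.352
grasp_force: 0.0
```

play_rows(
  linear=[
    [-0.035,0.05,-0.01],
    [-0.035,0.05,-0.02],
    [-0.035,0.05,-0.02],
    [-0.035,0.05,-0.03],
    [-0.03,0.05,-0.03],
    [-0.02,0.03,-0.04],
    [0,0,-0.02],
    [0,0,0],
  ],
  turn=[10,10,10,10,10,10,10,10],
  hand=0.0854,
)

```text
time: 13.25
tool_pos: [0.4758, 0.3734, 0.1869]
tool_rot: [-0.003, -0.195, 0.981, -0.001]
contact_force: [0.9, -0.1, 0.0]
gripper_width: 0.995
grasp_force: 0.0
```

play_rows(
  linear=[
    [0.003,-0.002,-0.05],
    [0,0,-0.055],
    [0,0,-0.045],
    [0,0,-0.014],
    [0,0,0],
  ],
  turn=[0,0,0,0,0],
)

```text
time: 13.88
tool_pos: [0.4808, 0.3714, 0.0259]
tool_rot: [-0.001, -0.191, 0.982, -0.0]
contact_force: [0.3, 0.3, -0.4]
gripper_width: 1.004
grasp_force: 0.0
```

play_rows(
  linear=[
    [0,0,0],
    [0,0,0],
    [0,0,0],
    [0,0,0],
  ],
  turn=[0,0,0,0],
  hand=0.0,
)

```text
time: 14.38
tool_pos: [0.4821, 0.3723, 0.0282]
tool_rot: [0.002, -0.191, 0.982, 0.001]
contact_force: [-1.8, -0.3, 6.0]
gripper_width: 0.458
grasp_force: 61.6
```

play_rows(
  linear=[
    [0,0,0.06],
    [0,0,0.06],
    [0.01,-0.035,0.05],
    [0.025,-0.055,0],
    [0.025,-0.055,0],
    [0.025,-0.055,0],
    [0.025,-0.055,-0.01],
    [0.023,-0.034,-0.02],
  ],
  turn=[0,0,-4,-4,-4,-4,-4,0],
)

```text
time: 15.38
tool_pos: [0.6147, 0.0796, 0.166]
tool_rot: [0.0, -0.017, 1.0, -0.0]
contact_force: [1.1, 0.9, -2.9]
gripper_width: 0.464
grasp_force: 62.1
```

play_rows(
  linear=[
    [0,0,-0.01],
    [0,0,0],
  ],
  turn=[0,0],
)

```text
time: 15.62
tool_pos: [0.6123, 0.0825, 0.1538]
tool_rot: [-0.002, -0.018, 1.0, 0.0]
contact_force: [-1.0, -0.5, -3.2]
gripper_width: 0.464
grasp_force: 62.1
```

play_rows(
  linear=[
    [0.002,0,-0.012],
    [0,0,-0.006],
    [0,0,-0.002],
    [0,0,0],
  ],
  turn=[0,0,0,0],
)

```text
time: 16.12
tool_pos: [0.6159, 0.0826, 0.1361]
tool_rot: [-0.0, -0.018, 1.0, 0.0]
contact_force: [0.6, -0.2, -3.8]
gripper_width: 0.457
grasp_force: 62.1
```

play_rows(
  linear=[
    [0,0,-0.002],
    [0,0,0],
  ],
  turn=[0,0],
)

```text
time: 16.38
tool_pos: [0.6161, 0.0823, 0.1343]
tool_rot: [0.0, -0.018, 1.0, 0.0]
contact_force: [-0.1, -0.1, -2.7]
gripper_width: 0.463
grasp_force: 62.2
```

play_rows(
  linear=[
    [0,0,0],
    [0,0,0],
    [0,0,0],
  ],
  turn=[0,0,0],
  hand=0.06,
)

```text
time: 16.75
tool_pos: [0.6164, 0.0823, 0.1347]
tool_rot: [0.001, -0.018, 1.0, -0.0]
contact_force: [-0.2, -0.3, 0.0]
gripper_width: 0.701
grasp_force: 0.0
```

play_rows(
  linear=[
    [0,0,0.04],
    [-0.01,0,0.05],
    [-0.05,0,0.02],
    [-0.06,0,0],
    [-0.015,0,0],
    [0,0,0],
    [0,0,0],
  ],
  turn=[0,0,0,0,0,0,0],
  hand=0.0,
)

```text
time: 17.62
tool_pos: [0.4817, 0.0822, 0.2445]
tool_rot: [0.0, -0.018, 1.0, -0.0]
contact_force: [-0.2, 0.2, 0.3]
gripper_width: 0.001
grasp_force: 0.0
```

Run:
```python
from h import *
np.set_printoptions(precision=4,suppress=True)
s=state(); print(s["time"],s["tool_pos"],s["gripper_width"])
snap("wrist","w4.png"); snap("scene","s4.png")
a=cv2.imread("pics/s4.png")[80:280,200:480]; b=cv2.imread("pics/w4.png")
a=cv2.resize(a,(420,300)); b=cv2.resize(b,(480,300)); o=np.zeros((600,480,3),np.uint8); o[:300,:420]=a;o[300:]=b; cv2.imwrite("pics/m4.png",o)
```

```text
17.625 [0.4817 0.0822 0.2445] 0.0007948729344010014
```

View pics/m4.png

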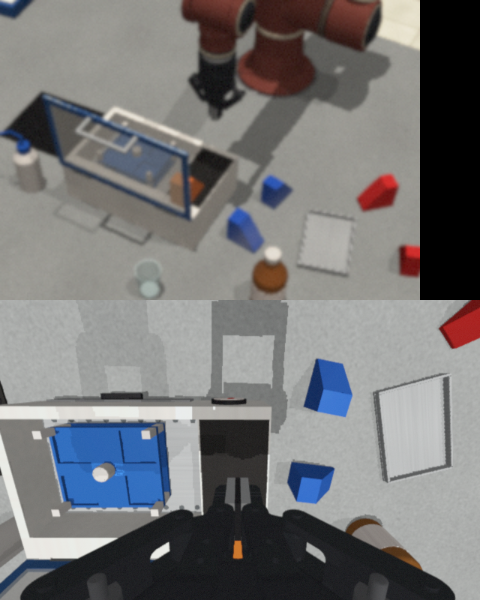

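Wedge stands on the deck, hatch still open. Pushing it toward the hinge from the toe.

play_rows(
  linear=[
    [0.055,-0.0025,0],
    [0,0,-0.06],
    [0,0,-0.055],
    [0,0,-0.012],
    [0,0,-0.003],
    [0,0,0],
  ],
  turn=[0,0,0,0,0,0],
)

```text
time: 18.48
tool_pos: [0.5379, 0.0798, 0.1168]
tool_rot: [0.002, -0.018, 1.0, -0.0]
contact_force: [0.1, -0.4, 0.2]
gripper_width: 0.002
grasp_force: 0.0
```

play_rows(
  linear=[
    [0.003,0.0001,0],
    [0.003,0.0001,0],
    [0.003,0.0001,0],
    [0.003,0.0001,0],
    [0.002,0.0001,0],
    [0.002,0.0001,0],
    [0,0,0],
  ],
  turn=[0,0,0,0,0,0,0],
)

```text
time: 19.35
tool_pos: [0.5513, 0.0804, 0.1141]
tool_rot: [-0.001, -0.018, 1.0, -0.0]
contact_force: [-6.3, -0.0, 4.1]
gripper_width: 0.004
grasp_force: 2.6
```

play_rows(
  linear=[
    [0.002,0.0001,0],
    [0.002,0.0001,0],
    [0.002,0.0001,0],
    [0.001,0,0],
    [0,0,0],
  ],
  turn=[0,0,0,0,0],
)

```text
time: 19.98
tool_pos: [0.5584, 0.0807, 0.1141]
tool_rot: [-0.001, -0.018, 1.0, -0.0]
contact_force: [-5.3, 0.1, 3.4]
gripper_width: 0.001
grasp_force: 2.6
```

Run:
```python
from h import *
np.set_printoptions(precision=4,suppress=True)
c,im=snap("scene","s5.png"); 
R2=np.array([[.9994,-.0349],[.0349,.9994]]); C=np.array([.5515,-.0455])
def w(x,y,z): return np.r_[C+R2@[x,y],z]
for x,y,z in [(97,106,180),(97,146,180),(67,106,180),(67,146,180),(97,146,110),(97,106,110),(107,170,110),(107,-170,110)]: print((x,y,z),proj(c,w(x/1e3,y/1e3,z/1e3)))
for t in (1.3,1.43,1.55): 
    print(t,[proj(c,w(.107-.212*np.cos(t)+.0*np.sin(t),s*.17,.110+.212*np.sin(t))) for s in(1,-1)])
cv2.imwrite("pics/c5.png",cv2.resize(im[120:260,220:370,::-1],(643,600),interpolation=3))
```

```text
(97, 106, 180) [311.7859 202.3736]
(97, 146, 180) [322.9119 207.1129]
(67, 106, 180) [316.6694 196.1795]
(67, 146, 180) [327.7107 200.8112]
(97, 146, 110) [323.1733 221.5494]
(97, 106, 110) [312.4105 216.8448]
(107, 170, 110) [328.1658 226.5479]
(107, -170, 110) [241.0416 188.2744]
1.3 [array([337.4562, 169.4176]), array([242.9867, 132.3684])]
1.43 [array([332.9661, 173.7366]), array([237.5984, 135.8872])]
1.55 [array([328.6327, 178.7068]), array([232.5603, 140.0797])]
```

View pics/c5.png

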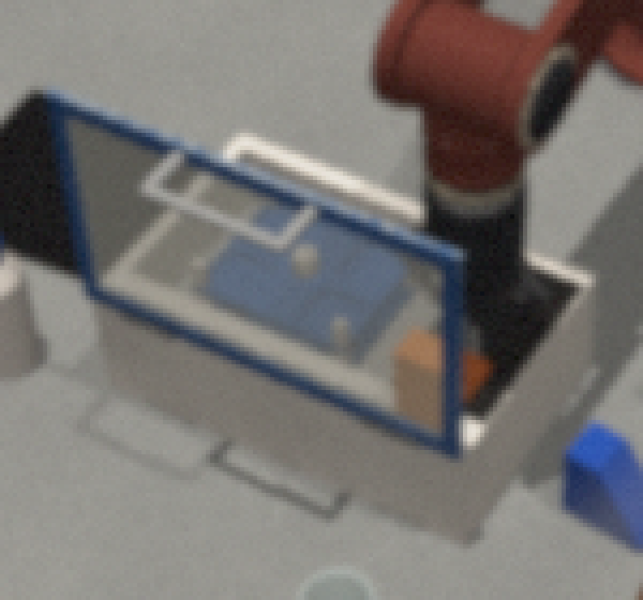

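play_rows(
  linear=[
    [0.0015,0,0],
    [0,0,0],
    [-0.01,0,0.01],
    [-0.04,-0.02,0.05],
    [-0.03,-0.06,0.06],
    [0.01,-0.06,0.02],
    [0.01,-0.02,0],
    [0,0,0],
  ],
  turn=[0,0,0,0,0,0,0,0],
  hand=0.0,
)

```text
time: 21.02
tool_pos: [0.5124, -0.059, 0.2316]
tool_rot: [0.0, -0.017, 1.0, 0.0]
contact_force: [-0.6, -0.2, -0.7]
gripper_width: 0.003
grasp_force: 0.0
```

Run:
```python
from h import *
np.set_printoptions(precision=4,suppress=True)
s=state(); print(s["time"],s["tool_pos"],s["tool_rot"])
c,im=snap("wrist","w6.png")
for n in ["wrist","top"]:
  cc=c if n=="wrist" else snap("top","t6.png")[0]
  for t in ["carrier_knob","lower_knob","wedge_heel"]:
    for r in trace(n,t)[:2]:
      ys,xs=np.where(r["region"]); print(n,t,r["p"],r["location"],xs.min(),xs.max(),ys.min(),ys.max(),atz(cc,r["location"],.104))
```

```text
21.025 [ 0.5124 -0.059   0.2316] [ 0.0002 -0.0168  0.9999  0.0002]
wrist carrier_knob 0.56 [271.4, 193.9] 189 356 143 272 [ 0.5163 -0.0997  0.104 ]
wrist lower_knob 0.79 [283.2, 139.9] 208 347 141 145 [ 0.468  -0.0893  0.104 ]
wrist lower_knob 0.53 [376.7, 187.6] 124 536 99 348 [ 0.5073 -0.0055  0.104 ]
wrist wedge_heel 0.62 [476.8, 292.1] 440 516 258 334 [0.61   0.1026 0.104 ]
wrist wedge_heel 0.58 [581.1, 97.1] 534 631 51 130 [0.4248 0.157  0.104 ]
top carrier_knob 0.7 [378.9, 208.7] 357 396 200 221 [ 0.5099 -0.0882  0.104 ]
top wedge_heel 0.77 [322.8, 171.1] 312 325 158 188 [0.626  0.0742 0.104 ]
top wedge_heel 0.7 [171.7, 238.3] 154 180 227 256 [0.4329 0.5155 0.104 ]
```

View pics/w6.png

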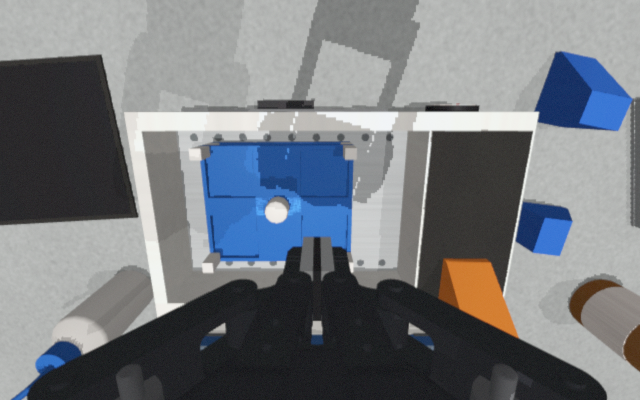

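Open chest seen from above: the knob is at (277,211), front posts at (200,152) and (350,152), a rear post at about (210,262), and the wedge at right.

Run:
```python
from h import *
np.set_printoptions(precision=4,suppress=True)
im=cv2.imread("pics/w6.png")[:,:,::-1]; c=cam("wrist")
H=hsv(np.ascontiguousarray(im)); w=(H[:,:,1]<60)&(H[:,:,2]>120)
for (u,v) in [(277,210),(200,152),(350,152),(212,261)]:
    a=im[v-16:v+17,u-16:u+17]; print((u,v),atz(c,(u,v),.107))
m=np.zeros((400,640),np.uint8); m[190:230,255:300]=w[190:230,255:300]
n,l,st,ce=cv2.connectedComponentsWithStats(m); print(st[1:],ce[1:])
k=1+np.argmax(st[1:,4]); print("knob",atz(c,ce[k],.104),"depth check dia", st[k][2]*(c[2][2]-.104)/310)
cv2.imwrite("pics/c6.png",cv2.resize(im[130:290,180:370,::-1],(712,600),interpolation=3))
```

```text
(277, 210) [ 0.5299 -0.0926  0.107 ]
(200, 152) [ 0.4802 -0.1586  0.107 ]
(350, 152) [ 0.4754 -0.0302  0.107 ]
(212, 261) [ 0.5829 -0.1539  0.107 ]
[[265 197  24  27 476]] [[276.3319 210.0882]]
knob [ 0.531  -0.0936  0.104 ] depth check dia 0.020899770521731153
```

View pics/c6.png

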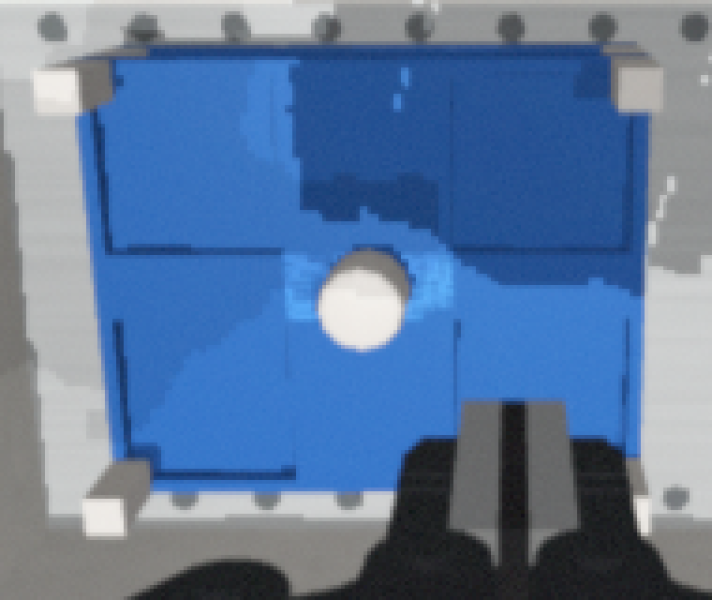

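Run:
```python
from h import *
np.set_printoptions(precision=4,suppress=True)
c=cam("wrist")
P=np.array([atz(c,p,.107) for p in [(195.2,153.7),(350.1,153.2),(352,267),(208,267.9)]]); print(P)
print(np.linalg.norm(P-np.roll(P,1,0),axis=1),P.mean(0))
d=P[1]-P[0]; print("yaw",np.degrees(np.arctan2(d[1],d[0]))-90)
d=P[2]-P[3]; print("yaw",np.degrees(np.arctan2(d[1],d[0]))-90)
print(atz(c,(276.3,211.9),.104), state()["tool_pos"])
```

```text
[[ 0.4818 -0.1629  0.107 ]
 [ 0.4764 -0.03    0.107 ]
 [ 0.5843 -0.0211  0.107 ]
 [ 0.5903 -0.1581  0.107 ]]
[0.1086 0.1329 0.1083 0.1372] [ 0.5332 -0.093   0.107 ]
yaw 2.3102120774433246
yaw 2.509611383765346
[ 0.5327 -0.0936  0.104 ] [ 0.512  -0.0573  0.2314]
```

play_rows(
  linear=[
    [0.02,-0.036,-0.03],
    [0.0005,0,-0.05],
    [0,0,-0.045],
    [0,0,-0.015],
    [0,0,-0.003],
    [0,0,0],
  ],
  turn=[0.5,0,0,0,0,0],
  hand=0.055,
)

```text
time: 22.18
tool_pos: [0.534, -0.0944, 0.0909]
tool_rot: [0.002, -0.022, 1.0, -0.001]
contact_force: [0.4, -0.5, 0.7]
gripper_width: 0.645
grasp_force: 0.0
```

play_rows(
  linear=[
    [0,0,0],
    [0,0,0],
  ],
  turn=[0,0],
)

```text
time: 22.42
tool_pos: [0.5335, -0.0944, 0.0903]
tool_rot: [0.001, -0.022, 1.0, -0.0]
contact_force: [1.1, -0.1, 0.5]
gripper_width: 0.645
grasp_force: 0.0
```

play_rows(
  linear=[
    [0,0,-0.003],
    [0,0,0],
  ],
  turn=[0,0],
)

```text
time: 22.68
tool_pos: [0.5324, -0.0941, 0.0856]
tool_rot: [-0.0, -0.022, 1.0, 0.0]
contact_force: [-0.0, -0.3, -0.9]
gripper_width: 0.646
grasp_force: 0.0
```

play_rows(
  linear=[
    [0,0,0],
    [0,0,0],
    [0,0,0],
    [0,0,0],
  ],
  turn=[0,0,0,0],
  hand=0.0,
)

```text
time: 23.18
tool_pos: [0.5328, -0.0943, 0.0862]
tool_rot: [0.0, -0.022, 1.0, -0.0]
contact_force: [0.1, -0.1, 1.6]
gripper_width: 0.225
grasp_force: 58.8
```

play_rows(
  linear=[
    [0,0,0.01],
    [0,0,0.02],
    [0,0,0.03],
    [0,0,0.03],
    [0,0,0.01],
    [0,0,0],
  ],
  turn=[0,0,0,0,0,0],
)

```text
time: 23.92
tool_pos: [0.533, -0.0943, 0.1869]
tool_rot: [0.001, -0.022, 1.0, -0.0]
contact_force: [-0.5, -0.7, -1.7]
gripper_width: 0.229
grasp_force: 58.7
```

play_rows(
  linear=[
    [-0.004,-0.03,0],
    [-0.007,-0.055,0],
    [-0.007,-0.055,0],
    [-0.007,-0.055,0],
    [-0.007,-0.055,-0.02],
    [-0.006,-0.047,-0.03],
    [0,0,-0.04],
    [0,0,-0.04],
  ],
  turn=[0.5,0.5,0.5,0.5,0.5,0,0,0],
)

```text
time: 24.92
tool_pos: [0.4932, -0.3911, 0.0526]
tool_rot: [-0.001, -0.043, 0.999, 0.001]
contact_force: [-0.1, -0.4, -1.7]
gripper_width: 0.227
grasp_force: 59.2
```

play_rows(
  linear=[
    [0,0,-0.02],
    [0,0,-0.012],
    [0,0,-0.006],
    [0,0,0],
    [0,0,0],
  ],
  turn=[0,0,0,0,0],
)

```text
time: 25.55
tool_pos: [0.4955, -0.3919, 0.0194]
tool_rot: [0.001, -0.044, 0.999, -0.001]
contact_force: [0.8, -0.1, -1.8]
gripper_width: 0.233
grasp_force: 59.2
```

play_rows(
  linear=[
    [0,0,-0.004],
    [0,0,-0.0015],
    [0,0,0],
  ],
  turn=[0,0,0],
)

```text
time: 25.92
tool_pos: [0.4948, -0.3913, 0.0132]
tool_rot: [0.0, -0.044, 0.999, -0.0]
contact_force: [-1.4, 2.0, 3.2]
gripper_width: 0.233
grasp_force: 59.8
```

play_rows(
  linear=[
    [0,0,-0.0005],
    [0,0,0],
    [0,0,0],
  ],
  turn=[0,0,0],
  hand=0.055,
)

```text
time: 26.3
tool_pos: [0.4947, -0.3912, 0.0118]
tool_rot: [0.0, -0.044, 0.999, -0.0]
contact_force: [1.0, -0.6, 0.0]
gripper_width: 0.642
grasp_force: 0.0
```

play_rows(
  linear=[
    [0,0,0.03],
    [0,0,0.05],
    [0,0,0.06],
    [0,0.045,0.06],
    [0.02,0.06,0.02],
    [0.02,0.06,0],
    [0,0.06,0],
  ],
  turn=[0,0,0,0,-1,-2,0],
)

```text
time: 27.18
tool_pos: [0.5341, -0.1762, 0.2215]
tool_rot: [0.001, -0.018, 1.0, -0.0]
contact_force: [-0.0, 0.7, -0.1]
gripper_width: 0.643
grasp_force: 0.0
```

play_rows(
  linear=[
    [0,0.04,0],
    [-0.01,0.03,0],
    [0,0,0],
  ],
  turn=[0,0,0],
)

```text
time: 27.55
tool_pos: [0.5229, -0.1062, 0.2208]
tool_rot: [0.0, -0.019, 1.0, -0.0]
contact_force: [-0.3, -0.8, 1.1]
gripper_width: 0.645
grasp_force: 0.0
```

Run:
```python
from h import *
np.set_printoptions(precision=4,suppress=True)
s=state(); print(s["time"],s["tool_pos"],s["tool_rot"])
c,im=snap("wrist","w7.png")
for t in ["lower_knob","mount1_mid"]:
  for r in trace("wrist",t)[:6]:
    ys,xs=np.where(r["region"]); print(t,r["p"],r["location"],xs.min(),xs.max(),ys.min(),ys.max(),atz(c,r["location"],.073))
```

```text
27.55 [ 0.5229 -0.1062  0.2208] [ 0.0002 -0.0194  0.9998 -0.    ]
mount1_mid 0.67 [374.2, 220.6] 358 389 204 237 [ 0.556  -0.0479  0.073 ]
```

View pics/w7.png

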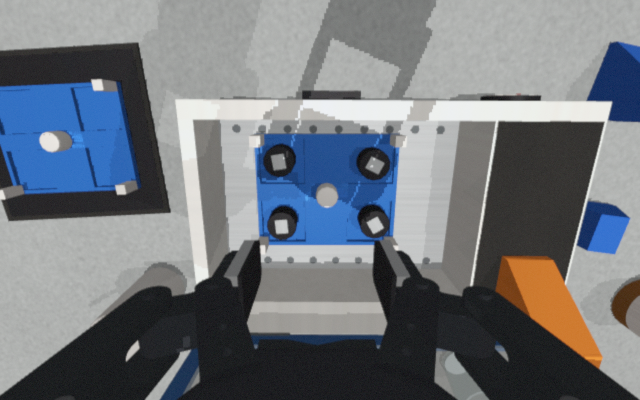

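Four mounts: metal faces near (279,161), (375,164), (281,227), (375,225).

Run:
```python
from h import *
np.set_printoptions(precision=4,suppress=True)
im=cv2.imread("pics/w7.png")[:,:,::-1].copy(); c=cam("wrist"); H=hsv(im)
for u,v in [(279,161),(375,164),(281,227),(375,225)]:
    m=np.zeros((400,640),np.uint8); s=(slice(v-9,v+10),slice(u-9,u+10))
    m[s]=((H[:,:,1]<70)&(H[:,:,2]>110))[s]
    n,l,st,ce=cv2.connectedComponentsWithStats(m); k=1+np.argmax(st[1:,4]); print(st[k],ce[k],atz(c,ce[k],.073))
print("knob",atz(c,(326,196.5),.073))
cv2.imwrite("pics/c7.png",cv2.resize(im[125:260,245:410,::-1],(733,600),interpolation=3))
# tray on mat
P=np.array([atz(c,p,.034) for p in [(103,85),(11,193),(125,189)]]);print(P, atz(c,(51,141.5),.031))
```

```text
[271 154  15  16 184] [278.1957 161.4185] [ 0.5011 -0.1456  0.073 ]
[366 157  18  17 184] [374.5435 164.8641] [ 0.5011 -0.0549  0.073 ]
[275 219  14  15 182] [281.2253 226.3462] [ 0.5661 -0.1425  0.073 ]
[367 217  17  17 183] [374.8743 224.8689] [ 0.5612 -0.0494  0.073 ]
knob [ 0.5336 -0.0993  0.073 ]
[[ 0.4368 -0.3253  0.034 ]
 [ 0.5526 -0.4431  0.034 ]
 [ 0.5436 -0.3175  0.034 ]] [ 0.4952 -0.3908  0.031 ]
```

View pics/c7.png

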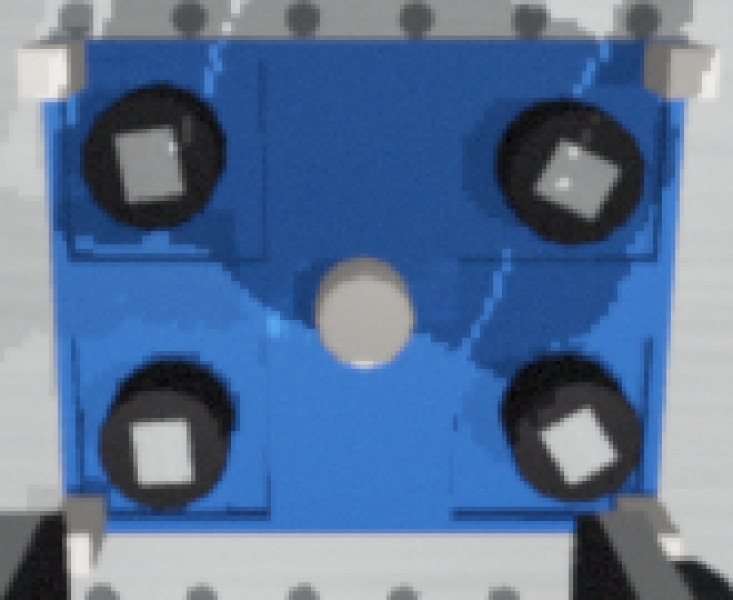

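play_rows(
  linear=[
    [-0.022,-0.04,-0.03],
    [0,0,-0.05],
    [0,0,-0.045],
    [0,0,-0.025],
    [0,0,-0.01],
    [0,0,-0.005],
    [0,0,0],
  ],
  turn=[0,0,0,0,0,0,0],
  hand=0.048,
)

```text
time: 28.58
tool_pos: [0.5019, -0.1484, 0.0566]
tool_rot: [0.001, -0.018, 1.0, -0.0]
contact_force: [-0.6, 0.1, 0.1]
gripper_width: 0.557
grasp_force: 0.0
```

play_rows(
  linear=[
    [0,0,0],
    [0,0,0],
    [0,0,0],
    [0,0,0],
  ],
  turn=[0,0,0,0],
  hand=0.0,
)

```text
time: 29.08
tool_pos: [0.5025, -0.1484, 0.0574]
tool_rot: [0.001, -0.018, 1.0, -0.001]
contact_force: [-0.3, 0.5, 6.0]
gripper_width: 0.319
grasp_force: 59.6
```

play_rows(
  linear=[
    [0,0,0.02],
    [0,0,0.04],
    [0,0,0.035],
    [-0.006,-0.05,0],
    [-0.006,-0.06,0],
    [-0.008,-0.06,0],
    [-0.008,-0.06,0],
    [-0.008,-0.06,-0.02],
  ],
  turn=[0,0,0,0,0.5,0.5,0.5,0.5],
)

```text
time: 30.08
tool_pos: [0.4658, -0.4396, 0.1329]
tool_rot: [0.001, -0.036, 0.999, -0.002]
contact_force: [1.2, 0.0, -0.2]
gripper_width: 0.325
grasp_force: 59.3
```

play_rows(
  linear=[
    [0,0,-0.03],
    [0,0,-0.04],
    [0,0,-0.025],
    [0,0,-0.013],
    [0,0,0],
    [0,0,0],
  ],
  turn=[0,0,0,0,0,0],
)

```text
time: 30.82
tool_pos: [0.4662, -0.4374, 0.0247]
tool_rot: [0.001, -0.035, 0.999, -0.001]
contact_force: [0.7, 0.6, -1.0]
gripper_width: 0.324
grasp_force: 59.4
```

play_rows(
  linear=[
    [0,0,-0.006],
    [0,0,-0.0025],
    [0,0,0],
    [0,0,0],
  ],
  turn=[0,0,0,0],
)

```text
time: 31.32
tool_pos: [0.4657, -0.437, 0.0154]
tool_rot: [0.0, -0.035, 0.999, -0.0]
contact_force: [-0.9, 2.0, 5.3]
gripper_width: 0.321
grasp_force: 59.8
```

play_rows(
  linear=[
    [0,0,0],
    [0,0,0],
    [0,0,0.03],
    [0,0,0.05],
    [0,0.03,0.055],
    [0.007,0.06,0],
    [0.007,0.06,0],
    [0.007,0.06,0],
  ],
  turn=[0,0,0,0,0,-0.5,-0.5,-0.5],
  hand=0.048,
)

```text
time: 32.33
tool_pos: [0.4863, -0.225, 0.1494]
tool_rot: [0.0, -0.022, 1.0, 0.0]
contact_force: [0.6, 0.2, -0.1]
gripper_width: 0.559
grasp_force: 0.0
```

play_rows(
  linear=[
    [0.007,0.06,0],
    [0.007,0.06,0],
    [0,0.0525,0],
    [0,0,-0.04],
    [0,0,-0.035],
    [0,0,-0.01],
    [0,0,0],
    [0,0,0],
  ],
  turn=[-0.5,0,0,0,0,0,0,0],
)

```text
time: 33.33
tool_pos: [0.5017, -0.0548, 0.0662]
tool_rot: [0.001, -0.018, 1.0, -0.0]
contact_force: [0.2, -0.2, 0.8]
gripper_width: 0.559
grasp_force: 0.0
```

play_rows(
  linear=[
    [0,0,-0.006],
    [0,0,-0.0025],
    [0,0,0],
  ],
  turn=[0,0,0],
)

```text
time: 33.7
tool_pos: [0.5003, -0.0543, 0.0558]
tool_rot: [-0.0, -0.018, 1.0, 0.0]
contact_force: [0.1, 0.5, -1.3]
gripper_width: 0.563
grasp_force: 0.0
```

play_rows(
  linear=[
    [0,0,0],
    [0,0,0],
    [0,0,0],
    [0,0,0.003],
    [0,0,0.02],
    [0,0,0.04],
    [0,0,0.03],
    [0,0,0],
  ],
  turn=[0,0,0,0,0,0,0,0],
  hand=0.0,
)

```text
time: 34.7
tool_pos: [0.5022, -0.0547, 0.1519]
tool_rot: [0.003, -0.018, 1.0, -0.001]
contact_force: [0.6, 0.2, -0.1]
gripper_width: 0.325
grasp_force: 59.2
```

play_rows(
  linear=[
    [-0.007,-0.05,0],
    [-0.008,-0.06,0],
    [-0.009,-0.06,0],
    [-0.009,-0.06,0],
    [-0.009,-0.06,-0.01],
    [0,-0.004,-0.03],
    [0,0,-0.04],
    [0,0,-0.02],
  ],
  turn=[0,0.5,0.5,0.5,0.5,0,0,0],
)

```text
time: 35.7
tool_pos: [0.4561, -0.3463, 0.0445]
tool_rot: [-0.002, -0.035, 0.999, 0.003]
contact_force: [0.3, 0.8, -0.7]
gripper_width: 0.324
grasp_force: 59.4
```

play_rows(
  linear=[
    [0,0,-0.015],
    [0,0,0],
    [0,0,0],
  ],
  turn=[0,0,0],
)

```text
time: 36.08
tool_pos: [0.4593, -0.3488, 0.0354]
tool_rot: [0.001, -0.036, 0.999, -0.001]
contact_force: [0.4, -0.5, 0.1]
gripper_width: 0.329
grasp_force: 59.4
```

play_rows(
  linear=[
    [0,0,-0.012],
    [0,0,-0.006],
    [0,0,-0.0015],
    [0,0,0],
    [0,0,0],
  ],
  turn=[0,0,0,0,0],
)

```text
time: 36.7
tool_pos: [0.4585, -0.3483, 0.0145]
tool_rot: [0.0, -0.035, 0.999, -0.0]
contact_force: [0.3, 0.8, -0.8]
gripper_width: 0.321
grasp_force: 59.5
```

play_rows(
  linear=[
    [0,0,0],
    [0,0,0],
    [0,0,0.03],
    [0,0,0.05],
    [0,0,0.055],
    [0.02,0.045,0],
    [0.028,0.055,0],
    [0.028,0.055,0],
  ],
  turn=[0,0,0,0,0,-0.5,-0.5,-0.5],
  hand=0.048,
)

```text
time: 37.7
tool_pos: [0.535, -0.1919, 0.15]
tool_rot: [0.001, -0.022, 1.0, -0.0]
contact_force: [1.2, 0.5, -0.2]
gripper_width: 0.56
grasp_force: 0.0
```

play_rows(
  linear=[
    [0.028,0.05,0],
    [0.001,0.001,0],
    [0,0,-0.03],
    [0,0,-0.035],
    [0,0,-0.015],
    [0,0,0],
    [0,0,0],
  ],
  turn=[-0.5,0,0,0,0,0,0],
)

```text
time: 38.58
tool_pos: [0.5644, -0.143, 0.0711]
tool_rot: [0.001, -0.018, 1.0, -0.001]
contact_force: [-0.4, 0.2, 0.2]
gripper_width: 0.562
grasp_force: 0.0
```

Run:
```python
from h import *
snap("wrist","w8.png"); a=cv2.imread("pics/w8.png"); b=snap("scene")[1][120:260,180:380,::-1]
o=np.zeros((600,480,3),np.uint8); o[:300]=cv2.resize(a,(480,300)); o[300:,:428]=cv2.resize(b,(428,300)); cv2.imwrite("pics/m8.png",o)
```

```text
(no output)
```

View pics/m8.png

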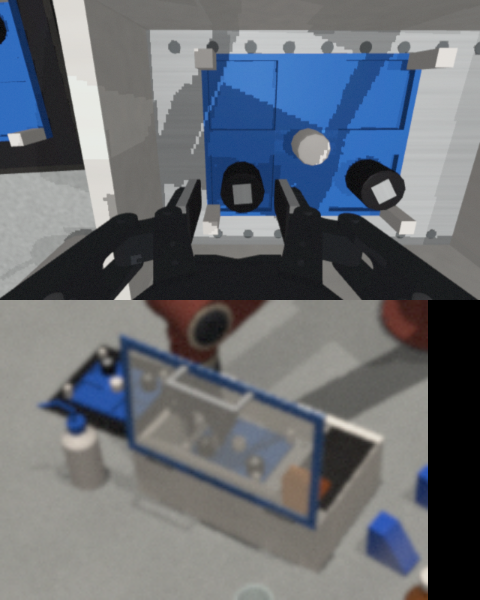

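Mount C sits between the pads; the hatch rests at about 1.43 rad. Continuing.

play_rows(
  linear=[
    [0,0,-0.009],
    [0,0,-0.0045],
    [0,0,0],
    [0,0,0],
  ],
  turn=[0,0,0,0],
)

```text
time: 39.17
tool_pos: [0.5634, -0.1422, 0.056]
tool_rot: [-0.0, -0.018, 1.0, 0.0]
contact_force: [0.2, 0.6, -0.8]
gripper_width: 0.563
grasp_force: 0.0
```

play_rows(
  linear=[
    [0,0,0],
    [0,0,0],
    [0,0,0],
    [0,0,0.003],
    [0,0,0.02],
    [0,0,0.04],
    [0,0,0.03],
    [0,0,0],
  ],
  turn=[0,0,0,0,0,0,0,0],
  hand=0.0,
)

```text
time: 40.17
tool_pos: [0.5657, -0.1431, 0.1538]
tool_rot: [0.004, -0.018, 1.0, -0.002]
contact_force: [0.7, -0.1, 0.2]
gripper_width: 0.322
grasp_force: 59.1
```

play_rows(
  linear=[
    [-0.01,-0.05,0],
    [-0.01,-0.06,0],
    [-0.007,-0.06,0],
    [-0.007,-0.06,0],
    [0,-0.06,-0.01],
    [0,0,-0.03],
    [0,0,-0.04],
    [0,0,-0.02],
  ],
  turn=[0,0.5,0.5,0.5,0.5,0,0,0],
)

```text
time: 41.18
tool_pos: [0.5274, -0.4306, 0.0448]
tool_rot: [-0.002, -0.035, 0.999, 0.002]
contact_force: [0.8, -0.0, -0.3]
gripper_width: 0.322
grasp_force: 59.4
```

play_rows(
  linear=[
    [0,0,-0.015],
    [0,0,0],
    [0,0,0],
  ],
  turn=[0,0,0],
)

```text
time: 41.55
tool_pos: [0.5303, -0.4329, 0.0357]
tool_rot: [0.001, -0.036, 0.999, -0.001]
contact_force: [0.2, -0.1, -0.3]
gripper_width: 0.322
grasp_force: 59.4
```

play_rows(
  linear=[
    [0,0,-0.012],
    [0,0,-0.006],
    [0,0,-0.0015],
    [0,0,0],
    [0,0,0],
  ],
  turn=[0,0,0,0,0],
)

```text
time: 42.18
tool_pos: [0.5294, -0.4323, 0.0146]
tool_rot: [0.0, -0.035, 0.999, -0.0]
contact_force: [-0.3, -0.5, 1.7]
gripper_width: 0.322
grasp_force: 59.6
```

play_rows(
  linear=[
    [0,0,0],
    [0,0,0],
    [0,0,0.03],
    [0,0,0.05],
    [0,0.03,0.055],
    [0,0.06,0],
    [0.007,0.06,0],
    [0.007,0.06,0],
  ],
  turn=[0,0,0,0,0,-0.5,-0.5,-0.5],
  hand=0.048,
)

```text
time: 43.18
tool_pos: [0.5434, -0.2207, 0.1497]
tool_rot: [0.0, -0.022, 1.0, -0.0]
contact_force: [0.7, 1.3, -0.0]
gripper_width: 0.56
grasp_force: 0.0
```

play_rows(
  linear=[
    [0.007,0.06,0],
    [0.007,0.06,0],
    [0.003,0.054,0],
    [0,0,-0.03],
    [0,0,-0.035],
    [0,0,-0.015],
    [0,0,0],
    [0,0,0],
  ],
  turn=[-0.5,0,0,0,0,0,0,0],
)

```text
time: 44.18
tool_pos: [0.5615, -0.0488, 0.0709]
tool_rot: [0.001, -0.018, 1.0, -0.0]
contact_force: [0.2, -0.2, 0.2]
gripper_width: 0.56
grasp_force: 0.0
```

Run:
```python
from h import *
np.set_printoptions(precision=4,suppress=True)
c,im=snap("wrist","w9.png"); print(c[2],state()["tool_pos"])
for r in trace("wrist","mount1_mid")[:3]: print(r["p"],r["location"],atz(c,r["location"],.066))
H=hsv(im); m=((H[:,:,1]<70)&(H[:,:,2]>150)).astype(np.uint8); m[:200]=0; m[:,:260]=0; m[:,370:]=0;m[285:]=0
n,l,st,ce=cv2.connectedComponentsWithStats(m)
for k in range(1,n):
    if 150<st[k][4]<1500: print(st[k],ce[k],atz(c,ce[k],.073))
```

```text
[ 0.492  -0.0514  0.2132] [ 0.5617 -0.0488  0.0712]
0.87 [320.5, 245.6] [ 0.559  -0.0471  0.066 ]
0.42 [214.3, 161.3] [ 0.5171 -0.0994  0.066 ]
```

D is still in place. Grip it and take it to the last compartment (0.523, −0.344).

play_rows(
  linear=[
    [0,0,-0.009],
    [0,0.001,-0.0045],
    [0,0,0],
    [0,0,0],
  ],
  turn=[0,0,0,0],
)

```text
time: 44.78
tool_pos: [0.5604, -0.0473, 0.0558]
tool_rot: [-0.0, -0.018, 1.0, -0.0]
contact_force: [-0.6, -0.1, -0.6]
gripper_width: 0.562
grasp_force: 0.0
```

play_rows(
  linear=[
    [0,0,0],
    [0,0,0],
    [0,0,0],
    [0,0,0.003],
    [0,0,0.02],
    [0,0,0.04],
    [0,0,0.03],
    [0,0,0],
  ],
  turn=[0,0,0,0,0,0,0,0],
  hand=0.0,
)

```text
time: 45.78
tool_pos: [0.5628, -0.0478, 0.1536]
tool_rot: [0.004, -0.018, 1.0, -0.001]
contact_force: [0.7, -0.1, 0.5]
gripper_width: 0.323
grasp_force: 59.1
```

play_rows(
  linear=[
    [-0.01,-0.05,0],
    [-0.01,-0.06,0],
    [-0.01,-0.06,0],
    [-0.008,-0.06,0],
    [0,-0.06,-0.01],
    [0,-0.006,-0.02],
    [0,0,-0.02],
    [0,0,0],
  ],
  turn=[0,0.5,0.5,0.5,0.5,0,0,0],
)

```text
time: 46.78
tool_pos: [0.5207, -0.3403, 0.095]
tool_rot: [-0.003, -0.036, 0.999, 0.002]
contact_force: [0.4, 0.0, -0.6]
gripper_width: 0.324
grasp_force: 59.4
```

Run:
```python
from h import *
np.set_printoptions(precision=4,suppress=True)
s=state(); print(s["tool_pos"])
snap("wrist","w10.png"); a=cv2.imread("pics/w10.png"); c2,b=snap("top")
o=np.zeros((600,560,3),np.uint8); o[:350]=cv2.resize(a,(560,350)); o[350:,:400]=cv2.resize(b[130:255,360:560,::-1],(400,250)); cv2.imwrite("pics/m10.png",o)
```

```text
[ 0.5207 -0.3403  0.095 ]
```

View pics/m10.png

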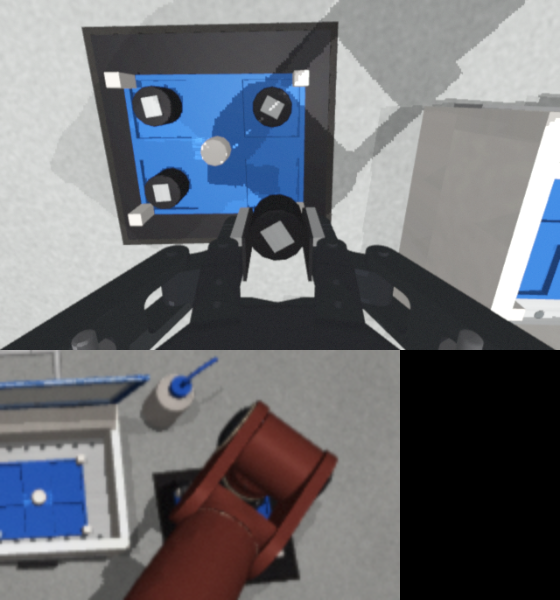

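Three mounts lie in the tray and D is held. Checking that the tray hasn't shifted.

Run:
```python
from h import *
np.set_printoptions(precision=4,suppress=True)
c=cam("wrist"); f=640/560
print("knob",atz(c,(214*f,150.5*f),.031))
for p in [(116,80),(301,77),(137,215)]: print(atz(c,(p[0]*f,p[1]*f),.034))
for p in [(85,29),(337,23),(126,243)]: print("mat",atz(c,(p[0]*f,p[1]*f),.003))
for p in [(151,106),(272,106),(161,192)]: print("mount",atz(c,(p[0]*f,p[1]*f),.031))
```

```text
knob [ 0.497  -0.3931  0.031 ]
[ 0.4499 -0.4633  0.034 ]
[ 0.4382 -0.3306  0.034 ]
[ 0.5551 -0.4553  0.034 ]
mat [ 0.4126 -0.5018  0.003 ]
mat [ 0.3939 -0.3038  0.003 ]
mat [ 0.601  -0.4842  0.003 ]
mount [ 0.4665 -0.4405  0.031 ]
mount [ 0.46   -0.3501  0.031 ]
mount [ 0.5346 -0.4359  0.031 ]
```

play_rows(
  linear=[
    [0.001,-0.002,-0.03],
    [0,0,-0.03],
    [0,0,-0.01],
    [0,0,0],
    [0,0,0],
  ],
  turn=[0,0,0,0,0],
)

```text
time: 47.5
tool_pos: [0.5245, -0.3459, 0.0308]
tool_rot: [0.001, -0.036, 0.999, -0.001]
contact_force: [0.6, 0.3, 1.2]
gripper_width: 0.324
grasp_force: 59.4
```

play_rows(
  linear=[
    [0,0,-0.01],
    [0,0,-0.0045],
    [0,0,0],
    [0,0,0],
  ],
  turn=[0,0,0,0],
)

```text
time: 48.0
tool_pos: [0.5235, -0.3454, 0.0144]
tool_rot: [0.0, -0.035, 0.999, -0.0]
contact_force: [0.4, 0.0, 1.7]
gripper_width: 0.325
grasp_force: 59.7
```

play_rows(
  linear=[
    [0,0,0],
    [0,0,0],
    [0,0,0.03],
    [0,0,0.05],
    [0,0,0.055],
    [0.02,-0.02,0.05],
    [0.02,-0.02,0.03],
    [0,0,0],
  ],
  turn=[0,0,0,0,0,0,0,0],
  hand=0.048,
)

```text
time: 49.0
tool_pos: [0.5653, -0.3873, 0.2333]
tool_rot: [0.003, -0.035, 0.999, -0.002]
contact_force: [-0.0, 0.2, -0.5]
gripper_width: 0.563
grasp_force: 0.0
```

Run:
```python
from h import *
np.set_printoptions(precision=4,suppress=True)
c,im=snap("wrist","w11.png"); print(state()["tool_pos"])
for r in trace("wrist","mount1_mid")[:5]: print(r["p"],r["location"],atz(c,r["location"],.02),(r["region"]).sum())
cv2.imwrite("pics/c11.png",im[60:360,60:560,::-1])
```

```text
[ 0.5638 -0.3858  0.2302]
0.59 [358.6, 138.0] [ 0.5231 -0.344   0.02  ] 596
0.23 [586.7, 168.0] [ 0.5385 -0.078   0.02  ] 12363
```

View pics/c11.png

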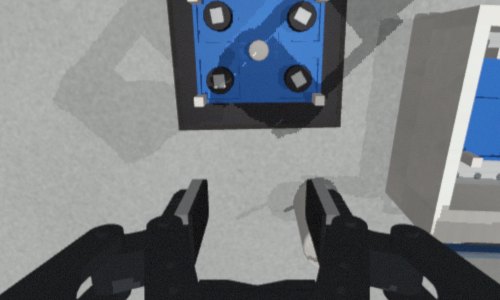

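All four mounts lie flat, one per compartment. Now for the wedge, starting with a measurement.

play_rows(
  linear=[
    [-0.03,0.03,0.01],
    [-0.03,0.06,0],
    [-0.02,0.06,0],
    [0,0.06,0],
    [0,0.06,0],
    [0,0.06,0],
    [0,0.06,0],
    [0,0.06,0],
  ],
  turn=[0,-1,-1,0,0,0,0,0],
  hand=0.0854,
)

```text
time: 50.1
tool_pos: [0.4833, 0.0619, 0.2365]
tool_rot: [-0.002, -0.018, 1.0, 0.0]
contact_force: [-0.2, 0.7, 0.2]
gripper_width: 1.001
grasp_force: 0.0
```

play_rows(
  linear=[
    [0,0.01,0],
    [0,0,0],
    [0,0,0],
  ],
  turn=[0,0,0],
)

```text
time: 50.48
tool_pos: [0.4852, 0.0687, 0.2384]
tool_rot: [-0.001, -0.017, 1.0, -0.0]
contact_force: [-0.1, -1.1, -0.0]
gripper_width: 0.998
grasp_force: 0.0
```

Run:
```python
from h import *
np.set_printoptions(precision=4,suppress=True)
c,im=snap("wrist","w12.png"); print(state()["tool_pos"],state()["tool_rot"])
H=hsv(im); h,s,v=[H[:,:,i].astype(int) for i in range(3)]
o=((h>3)&(h<22)&(s>130)&(v>40)).astype(np.uint8); o[:,480:]=0
n,l,st,ce=cv2.connectedComponentsWithStats(o); 
for k in range(1,n):
    if st[k][4]>80: print(st[k],ce[k])
def w(x,y,z): return np.r_[.5515+.9994*x-.0349*y,-.0455+.0349*x+.9994*y,z]
for n_,p in {"toe+":(.023,.146,.115),"toe-":(.023,.106,.115),"front+":(.068,.146,.18),"front-":(.068,.106,.18),"heel+":(.098,.146,.18),"heel-":(.098,.106,.18)}.items(): print(n_,proj(c,w(*p)))
ys,xs=np.where(o>0)
for y in range(ys.min(),ys.max()+1,10): q=xs[ys==y]; print(y,q.min(),q.max()) if len(q) else 0
```

```text
[0.4854 0.0686 0.2387] [-0.0006 -0.0169  0.9999 -0.0002]
[ 304  276   47   70 3007] [326.6442 310.1563]
toe+ [347.7126 278.6432]
toe- [306.0043 278.6654]
front+ [354.0798 371.3634]
front- [303.8675 371.3853]
heel+ [352.9153 400.993 ]
heel- [304.2969 401.0126]
276 316 316
286 305 348
296 305 349
306 305 349
316 304 350
326 305 350
336 305 350
```

play_rows(
  linear=[
    [0.04,0.007,0],
    [0.04,0.006,-0.02],
    [0.015,0,-0.03],
    [0.006,0,-0.03],
    [0.004,0,-0.025],
    [0,0,-0.012],
    [0,0,0],
    [0,0,0],
  ],
  turn=[0,0,0,0,0,0,0,0],
)

```text
time: 51.52
tool_pos: [0.5914, 0.0825, 0.1238]
tool_rot: [0.001, -0.018, 1.0, -0.0]
contact_force: [0.0, -0.1, 0.8]
gripper_width: 0.999
grasp_force: 0.0
```

play_rows(
  linear=[
    [0,0,-0.006],
    [0,0,0],
  ],
  turn=[0,0],
)

```text
time: 51.78
tool_pos: [0.5906, 0.0829, 0.1164]
tool_rot: [0.0, -0.018, 1.0, -0.0]
contact_force: [-0.6, 0.4, 0.3]
gripper_width: 0.999
grasp_force: 0.0
```

play_rows(
  linear=[
    [0,0,0],
    [0,0,0],
    [0,0,0],
    [0,0,0],
  ],
  turn=[0,0,0,0],
  hand=0.0,
)

```text
time: 52.28
tool_pos: [0.5907, 0.082, 0.1171]
tool_rot: [-0.0, -0.018, 1.0, -0.001]
contact_force: [-3.5, -4.8, 5.2]
gripper_width: 0.451
grasp_force: 61.3
```

play_rows(
  linear=[
    [-0.006,0,0.001],
    [-0.012,0,0.004],
    [-0.02,0,0.01],
    [-0.02,0.02,0.03],
    [-0.02,0.05,0.035],
    [-0.02,0.06,0],
    [-0.02,0.06,0],
    [-0.01,0.06,0],
  ],
  turn=[0,0,0,0,4,4,5,5],
)

```text
time: 53.28
tool_pos: [0.4612, 0.3316, 0.1948]
tool_rot: [-0.001, -0.176, 0.984, 0.0]
contact_force: [1.2, -0.7, -3.6]
gripper_width: 0.457
grasp_force: 61.2
```

play_rows(
  linear=[
    [0,0.037,0],
    [0,0,-0.04],
    [0,0,-0.05],
    [0,0,-0.04],
    [0,0,-0.02],
    [0,0,0],
    [0,0,0],
  ],
  turn=[0,0,0,0,0,0,0],
)

```text
time: 54.15
tool_pos: [0.4649, 0.3679, 0.0476]
tool_rot: [0.002, -0.174, 0.985, 0.001]
contact_force: [-0.3, -0.4, -3.1]
gripper_width: 0.455
grasp_force: 61.2
```

play_rows(
  linear=[
    [-0.002,0.001,-0.02],
    [0,0,-0.01],
    [0,0,-0.004],
    [0,0,0],
    [0,0,0],
  ],
  turn=[0,0,0,0,0],
)

```text
time: 54.78
tool_pos: [0.4618, 0.3682, 0.0113]
tool_rot: [0.0, -0.174, 0.985, 0.0]
contact_force: [0.7, -1.4, -2.2]
gripper_width: 0.455
grasp_force: 61.2
```

play_rows(
  linear=[
    [0,0,-0.001],
    [0,0,0],
  ],
  turn=[0,0],
)

```text
time: 55.02
tool_pos: [0.4619, 0.3682, 0.0111]
tool_rot: [0.0, -0.174, 0.985, -0.0]
contact_force: [-3.3, -1.6, 4.2]
gripper_width: 0.453
grasp_force: 62.1
```

play_rows(
  linear=[
    [0,0,0],
    [0,0,0],
    [0,0,0],
    [0,0,0.03],
    [0,0,0.05],
    [0,0,0.05],
    [-0.03,-0.02,0.05],
    [-0.03,-0.04,0.04],
  ],
  turn=[0,0,0,0,0,0,0,0],
  hand=0.055,
)

```text
time: 56.02
tool_pos: [0.4024, 0.3093, 0.2322]
tool_rot: [0.001, -0.175, 0.985, 0.0]
contact_force: [0.2, -1.6, 0.3]
gripper_width: 0.641
grasp_force: 0.0
```

play_rows(
  linear=[
    [0,0,0],
    [0,0,0],
    [0,0,0],
    [0,0,0],
    [0,0,0],
    [0,0,0],
    [0,0,0],
    [0,0,0],
  ],
  turn=[0,0,0,0,0,0,0,0],
)

```text
time: 57.02
tool_pos: [0.4025, 0.3091, 0.2295]
tool_rot: [0.0, -0.174, 0.985, 0.0]
contact_force: [-0.3, -0.9, 0.7]
gripper_width: 0.645
grasp_force: 0.0
```

```bash
cat > chk.py <<'E'
from h import *
np.set_printoptions(precision=4,suppress=True)
print(state()["time"],state()["tool_pos"])
c,im=snap("top","tchk.png"); H=hsv(im); h,s,v=[H[:,:,i].astype(int) for i in range(3)]
o=(h>8)&(h<18)&(s>150); o[:195]=0; o[:,260:]=0; o[:,190:]|=False
if o.sum()>50:
    print("orange",o.sum(),rect(c,o,.04)[1])
b=(h>100)&(h<125)&(s>120)&(v>50); b[:,:290]=0; b[:,430:]=0
print("blue frame @.117",rect(c,b,.117)[1])
d=trace("top","dish"); print("dish",rect(c,d[0]["region"],.016)[1] if d else None)
dark=(h>=0)&(v<75); dark[:, :430]=0
b=(h>100)&(h<125)&(s>120)&(v>40); b[:180]=0; b[:,:430]=0
print("carrier",rect(c,b,.012)[1]); 
for r in trace("top","mount1_mid")[:6]: print("mount",round(r["p"],2),r["location"],atz(c,r["location"],.02),r["region"].sum())
E
python3 chk.py
```

```text
57.025 [0.4025 0.3091 0.2295]
blue frame @.117 ((521.5374145507812, -86.08502197265625), (112.93126678466797, 137.62538146972656), 2.278687000274658)
dish ((519.5653686523438, 338.5952453613281), (107.09060668945312, 29.733299255371094), 30.997766494750977)
carrier ((495.45343017578125, -387.9802551269531), (123.6694107055664, 148.8153533935547), 4.308131217956543)
mount 0.22 [443.4, 153.9] [ 0.6964 -0.3089  0.02  ] 508
```

play_rows(
  linear=[
    [-0.01,-0.05,0.01],
    [0,-0.06,0],
    [0,-0.06,0],
    [0,-0.06,0],
    [0,-0.06,0],
    [0,-0.06,0],
    [0,-0.06,0],
    [0,-0.06,0],
  ],
  turn=[0,-2,-2,-2,-2,-2,-2,-2],
)

```text
time: 58.18
tool_pos: [0.3921, -0.163, 0.2399]
tool_rot: [0.001, -0.052, 0.999, -0.0]
contact_force: [0.9, 0.4, -0.2]
gripper_width: 0.644
grasp_force: 0.0
```

play_rows(
  linear=[
    [0,-0.06,0],
    [0.01,-0.06,0],
    [0.05,-0.06,0],
    [0.05,-0.04,0],
    [0.03,0,0],
    [0,0,0],
    [0,0,0],
    [0,0,0],
  ],
  turn=[-2,0,0,0,0,0,0,0],
)

```text
time: 59.18
tool_pos: [0.5205, -0.3678, 0.2398]
tool_rot: [0.0, -0.035, 0.999, -0.0]
contact_force: [-0.1, 0.5, 0.5]
gripper_width: 0.65
grasp_force: 0.0
```

```bash
python3 chk.py
python3 - <<'E'
from h import *
np.set_printoptions(precision=4,suppress=True)
c,im=snap("wrist","w13.png"); H=hsv(im); h,s,v=[H[:,:,i].astype(int) for i in range(3)]
b=((h>100)&(h<125)&(s>110)&(v>40)); 
u=proj(c,[.496,-.392,.02]); print("expect",u)
m=b.astype(np.uint8); m[:,470:]=0
P,r=rect(c,m,.008); print("carrier",r)
dk=((v<60)).astype(np.uint8)
for x,y in [(.4666,-.4395),(.4598,-.3495),(.5325,-.4345),(.524,-.3445)]:
    q=proj(c,[x,y,.031]); a,bb=int(q[0]),int(q[1]); win=im[bb-3:bb+4,a-3:a+4].reshape(-1,3).mean(0)
    ring=dk[max(0,bb-14):bb+15,a-14:a+15].mean(); print((x,y),q,win,ring)
E
```

```text
59.175 [ 0.5205 -0.3678  0.2398]
orange 393 ((477.8556213378906, 378.2644348144531), (85.89202880859375, 46.78624725341797), 19.309663772583008)
blue frame @.117 ((521.5221557617188, -85.84187316894531), (112.9107894897461, 137.16162109375), 2.2603986263275146)
dish ((477.7378234863281, 376.87884521484375), (163.81719970703125, 111.51429748535156), 16.619081497192383)
carrier ((87.4964370727539, -801.6435546875), (85.23077392578125, 252.2795867919922), 81.7921371459961)
expect [297.5736 149.4307]
carrier ((496.51239013671875, -391.1651306152344), (120.0826416015625, 147.6089630126953), 4.038054943084717)
(0.4666, -0.4395) [255.2196 120.7087] [186.5306 188.2653 188.4082] 0.1961950059453032
(0.4598, -0.3495) [337.4184 120.2858] [148.6327 150.551  151.102 ] 0.3555291319857313
(0.5325, -0.4345) [258.5998 179.631 ] [178.5918 180.     180.2857] 0.3032104637336504
(0.524, -0.3445) [336.8088 177.8135] [145.898  147.3878 147.8367] 0.41973840665873957
```

Everything is in place. Waiting for the hatch to shut.

play_rows(
  linear=[
    [0,0,0],
    [0,0,0],
    [0,0,0],
    [0,0,0],
    [0,0,0],
    [0,0,0],
    [0,0,0],
    [0,0,0],
  ],
  turn=[0,0,0,0,0,0,0,0],
)

```text
time: 60.38
tool_pos: [0.5212, -0.368, 0.2395]
tool_rot: [0.0, -0.035, 0.999, 0.0]
contact_force: [0.7, -0.3, 0.9]
gripper_width: 0.644
grasp_force: 0.0
```

play_rows(
  linear=[
    [0,0,0],
    [0,0,0],
    [0,0,0],
    [0,0,0],
    [0,0,0],
    [0,0,0],
    [0,0,0],
    [0,0,0],
  ],
  turn=[0,0,0,0,0,0,0,0],
)

```text
time: 61.38
tool_pos: [0.5212, -0.368, 0.2395]
tool_rot: [0.0, -0.035, 0.999, -0.0]
contact_force: [-0.4, -0.8, -0.4]
gripper_width: 0.64
grasp_force: 0.0
```

play_rows(
  linear=[
    [0,0,0],
    [0,0,0],
    [0,0,0],
    [0,0,0],
    [0,0,0],
    [0,0,0],
    [0,0,0],
    [0,0,0],
  ],
  turn=[0,0,0,0,0,0,0,0],
)

```text
time: 62.38
tool_pos: [0.5212, -0.368, 0.2395]
tool_rot: [0.0, -0.035, 0.999, -0.0]
contact_force: [0.2, 0.2, 0.0]
gripper_width: 0.644
grasp_force: 0.0
```

play_rows(
  linear=[
    [0,0,0],
    [0,0,0],
    [0,0,0],
    [0,0,0],
    [0,0,0],
    [0,0,0],
    [0,0,0],
    [0,0,0],
  ],
  turn=[0,0,0,0,0,0,0,0],
)

```text
time: 63.38
tool_pos: [0.5212, -0.368, 0.2394]
tool_rot: [-0.0, -0.035, 0.999, -0.0]
contact_force: [0.1, -0.4, -0.6]
gripper_width: 0.646
grasp_force: 0.0
```

play_rows(
  linear=[
    [0,0,0],
    [0,0,0],
    [0,0,0],
    [0,0,0],
    [0,0,0],
    [0,0,0],
    [0,0,0],
    [0,0,0],
  ],
  turn=[0,0,0,0,0,0,0,0],
)

```text
time: 64.38
tool_pos: [0.5212, -0.368, 0.2395]
tool_rot: [-0.0, -0.035, 0.999, -0.0]
contact_force: [-0.3, 0.4, 0.0]
gripper_width: 0.643
grasp_force: 0.0
```

play_rows(
  linear=[
    [0,0,0],
    [0,0,0],
    [0,0,0],
    [0,0,0],
    [0,0,0],
    [0,0,0],
    [0,0,0],
    [0,0,0],
  ],
  turn=[0,0,0,0,0,0,0,0],
)

```text
time: 65.38
tool_pos: [0.5212, -0.368, 0.2395]
tool_rot: [-0.0, -0.035, 0.999, 0.0]
contact_force: [-0.5, -0.8, -0.8]
gripper_width: 0.644
grasp_force: 0.0
```

play_rows(
  linear=[
    [0,0,0],
    [0,0,0],
    [0,0,0],
    [0,0,0],
    [0,0,0],
    [0,0,0],
    [0,0,0],
    [0,0,0],
  ],
  turn=[0,0,0,0,0,0,0,0],
)

```text
time: 66.38
tool_pos: [0.5212, -0.368, 0.2394]
tool_rot: [-0.0, -0.035, 0.999, 0.0]
contact_force: [0.0, 0.2, -0.5]
gripper_width: 0.648
grasp_force: 0.0
```

play_rows(
  linear=[
    [0,0,0],
    [0,0,0],
    [0,0,0],
    [0,0,0],
    [0,0,0],
    [0,0,0],
    [0,0,0],
    [0,0,0],
  ],
  turn=[0,0,0,0,0,0,0,0],
)

```text
time: 67.38
tool_pos: [0.5212, -0.368, 0.2395]
tool_rot: [0.0, -0.035, 0.999, -0.0]
contact_force: [-0.7, -0.3, 0.1]
gripper_width: 0.643
grasp_force: 0.0
```

play_rows(
  linear=[
    [0,0,0],
    [0,0,0],
    [0,0,0],
    [0,0,0],
    [0,0,0],
    [0,0,0],
    [0,0,0],
    [0,0,0],
  ],
  turn=[0,0,0,0,0,0,0,0],
)

```text
time: 68.38
tool_pos: [0.5212, -0.368, 0.2395]
tool_rot: [0.0, -0.035, 0.999, -0.0]
contact_force: [0.4, -0.4, 1.0]
gripper_width: 0.639
grasp_force: 0.0
```

play_rows(
  linear=[
    [0,0,0],
    [0,0,0],
    [0,0,0],
    [0,0,0],
    [0,0,0],
    [0,0,0],
    [0,0,0],
    [0,0,0],
  ],
  turn=[0,0,0,0,0,0,0,0],
)

```text
time: 69.38
tool_pos: [0.5212, -0.368, 0.2395]
tool_rot: [0.0, -0.035, 0.999, -0.0]
contact_force: [0.8, 0.9, -0.3]
gripper_width: 0.643
grasp_force: 0.0
```

play_rows(
  linear=[
    [0,0,0],
    [0,0,0],
    [0,0,0],
    [0,0,0],
    [0,0,0],
    [0,0,0],
    [0,0,0],
    [0,0,0],
  ],
  turn=[0,0,0,0,0,0,0,0],
)

```text
time: 70.38
tool_pos: [0.5212, -0.368, 0.2395]
tool_rot: [0.0, -0.035, 0.999, -0.0]
contact_force: [0.6, 0.5, 1.0]
gripper_width: 0.638
grasp_force: 0.0
```

play_rows(
  linear=[
    [0,0,0],
    [0,0,0],
    [0,0,0],
    [0,0,0],
    [0,0,0],
    [0,0,0],
    [0,0,0],
    [0,0,0],
  ],
  turn=[0,0,0,0,0,0,0,0],
)

```text
time: 71.38
tool_pos: [0.5212, -0.368, 0.2395]
tool_rot: [0.0, -0.035, 0.999, 0.0]
contact_force: [-0.2, -0.5, -0.1]
gripper_width: 0.646
grasp_force: 0.0
```

play_rows(
  linear=[
    [0,0,0],
    [0,0,0],
    [0,0,0],
    [0,0,0],
    [0,0,0],
    [0,0,0],
    [0,0,0],
    [0,0,0],
  ],
  turn=[0,0,0,0,0,0,0,0],
)

```text
time: 72.38
tool_pos: [0.5212, -0.368, 0.2395]
tool_rot: [0.0, -0.035, 0.999, -0.0]
contact_force: [0.4, -0.3, -0.0]
gripper_width: 0.65
grasp_force: 0.0
```

play_rows(
  linear=[
    [0,0,0],
    [0,0,0],
    [0,0,0],
    [0,0,0],
    [0,0,0],
    [0,0,0],
    [0,0,0],
    [0,0,0],
  ],
  turn=[0,0,0,0,0,0,0,0],
)

```text
time: 73.38
tool_pos: [0.5212, -0.368, 0.2395]
tool_rot: [-0.0, -0.035, 0.999, 0.0]
contact_force: [-0.7, -0.0, 0.3]
gripper_width: 0.647
grasp_force: 0.0
```

play_rows(
  linear=[
    [0,0,0],
    [0,0,0],
    [0,0,0],
    [0,0,0],
    [0,0,0],
    [0,0,0],
    [0,0,0],
    [0,0,0],
  ],
  turn=[0,0,0,0,0,0,0,0],
)

```text
time: 74.38
tool_pos: [0.5212, -0.368, 0.2395]
tool_rot: [-0.0, -0.035, 0.999, -0.0]
contact_force: [-0.5, 0.3, -0.4]
gripper_width: 0.648
grasp_force: 0.0
```

play_rows(
  linear=[
    [0,0,0],
    [0,0,0],
    [0,0,0],
    [0,0,0],
    [0,0,0],
    [0,0,0],
    [0,0,0],
    [0,0,0],
  ],
  turn=[0,0,0,0,0,0,0,0],
)

```text
time: 75.38
tool_pos: [0.5212, -0.368, 0.2395]
tool_rot: [-0.0, -0.035, 0.999, -0.0]
contact_force: [-0.2, 0.7, -0.1]
gripper_width: 0.643
grasp_force: 0.0
```

play_rows(
  linear=[
    [0,0,0],
    [0,0,0],
    [0,0,0],
    [0,0,0],
    [0,0,0],
    [0,0,0],
    [0,0,0],
    [0,0,0],
  ],
  turn=[0,0,0,0,0,0,0,0],
)

```text
time: 76.38
tool_pos: [0.5212, -0.368, 0.2395]
tool_rot: [-0.0, -0.035, 0.999, 0.0]
contact_force: [-0.2, -0.6, 0.3]
gripper_width: 0.644
grasp_force: 0.0
```

play_rows(
  linear=[
    [0,0,0],
    [0,0,0],
    [0,0,0],
    [0,0,0],
    [0,0,0],
    [0,0,0],
    [0,0,0],
    [0,0,0],
  ],
  turn=[0,0,0,0,0,0,0,0],
)

```text
time: 77.38
tool_pos: [0.5212, -0.368, 0.2394]
tool_rot: [-0.0, -0.035, 0.999, 0.0]
contact_force: [-0.1, -0.5, 0.5]
gripper_width: 0.643
grasp_force: 0.0
```

play_rows(
  linear=[
    [0,0,0],
    [0,0,0],
    [0,0,0],
    [0,0,0],
    [0,0,0],
    [0,0,0],
    [0,0,0],
    [0,0,0],
  ],
  turn=[0,0,0,0,0,0,0,0],
)

```text
time: 78.38
tool_pos: [0.5212, -0.368, 0.2395]
tool_rot: [0.0, -0.035, 0.999, -0.0]
contact_force: [-0.1, 0.3, -0.5]
gripper_width: 0.642
grasp_force: 0.0
```

play_rows(
  linear=[
    [0,0,0],
    [0,0,0],
    [0,0,0],
    [0,0,0],
    [0,0,0],
    [0,0,0],
    [0,0,0],
    [0,0,0],
  ],
  turn=[0,0,0,0,0,0,0,0],
)

```text
time: 79.38
tool_pos: [0.5212, -0.368, 0.2395]
tool_rot: [-0.0, -0.035, 0.999, 0.0]
contact_force: [0.2, -0.0, -0.1]
gripper_width: 0.646
grasp_force: 0.0
```

```bash
python3 chk.py
cat > chk2.py <<'E'
from h import *
np.set_printoptions(precision=4,suppress=True)
c,im=snap("wrist"); H=hsv(im); h,s,v=[H[:,:,i].astype(int) for i in range(3)]
m=((h>100)&(h<125)&(s>110)&(v>40)).astype(np.uint8); m[:,430:]=0
P,r=rect(c,m,.008); print("carrier",r)
for x,y in [(.4666,-.4395),(.4598,-.3495),(.5325,-.4345),(.524,-.3445)]:
    q=proj(c,[x,y,.031]); a,b=int(q[0]),int(q[1]); print(im[b-3:b+4,a-3:a+4].reshape(-1,3).mean(0), (v[b-14:b+15,a-14:a+15]<60).mean())
c,im=snap("scene"); H=hsv(im); h,s,v=[H[:,:,i].astype(int) for i in range(3)]
b=(h>100)&(h<125)&(s>120)&(v>50); b[:,:240]=0;b[:,362:]=0
print("scene hatch",rect(c,b,.117)[1])
E
python3 chk2.py
```

```text
79.375 [ 0.5212 -0.368   0.2395]
orange 396 ((478.08526611328125, 378.01812744140625), (86.22520446777344, 46.87671661376953), 20.28329849243164)
blue frame @.117 ((552.3892211914062, -43.226654052734375), (211.4295196533203, 339.0198059082031), 1.939130425453186)
dish ((476.00701904296875, 376.3829345703125), (162.60215759277344, 114.33967590332031), 18.36414337158203)
carrier ((87.4964370727539, -801.6435546875), (85.23077392578125, 252.2795867919922), 81.7921371459961)
mount 0.44 [456.6, 205.6] [ 0.5296 -0.339   0.02  ] 71
carrier ((496.6263122558594, -391.393798828125), (120.69978332519531, 146.66018676757812), 4.700564384460449)
[182.4694 184.1837 184.4082] 0.21997621878715815
[147.5102 149.3265 149.9592] 0.3638525564803805
[176.5102 177.9184 178.1837] 0.32461355529131986
[143.3469 144.7551 145.4694] 0.4233055885850178
scene hatch ((554.980224609375, -49.96018981933594), (207.03199768066406, 343.3038330078125), 1.4066280126571655)
```

The hatch frame matches its shut pose. A few more seconds to be sure, then hand in.

play_rows(
  linear=[
    [0,0,0.03],
    [0,0,0.03],
    [0,0,0],
    [0,0,0],
    [0,0,0],
    [0,0,0],
    [0,0,0],
    [0,0,0],
  ],
  turn=[0,0,0,0,0,0,0,0],
)

```text
time: 80.62
tool_pos: [0.5212, -0.368, 0.2993]
tool_rot: [-0.0, -0.035, 0.999, 0.0]
contact_force: [-0.3, 0.7, 0.8]
gripper_width: 0.643
grasp_force: 0.0
```

play_rows(
  linear=[
    [0,0,0],
    [0,0,0],
    [0,0,0],
    [0,0,0],
    [0,0,0],
    [0,0,0],
    [0,0,0],
    [0,0,0],
  ],
  turn=[0,0,0,0,0,0,0,0],
)

```text
time: 81.62
tool_pos: [0.5212, -0.368, 0.2995]
tool_rot: [0.0, -0.035, 0.999, -0.0]
contact_force: [0.6, -0.3, 0.3]
gripper_width: 0.644
grasp_force: 0.0
```

play_rows(
  linear=[
    [0,0,0],
    [0,0,0],
    [0,0,0],
    [0,0,0],
    [0,0,0],
    [0,0,0],
    [0,0,0],
    [0,0,0],
  ],
  turn=[0,0,0,0,0,0,0,0],
)

```text
time: 82.62
tool_pos: [0.5212, -0.368, 0.2995]
tool_rot: [0.0, -0.035, 0.999, -0.0]
contact_force: [-0.2, -0.2, -0.3]
gripper_width: 0.648
grasp_force: 0.0
```

play_rows(
  linear=[
    [0,0,0],
    [0,0,0],
    [0,0,0],
    [0,0,0],
    [0,0,0],
    [0,0,0],
    [0,0,0],
    [0,0,0],
  ],
  turn=[0,0,0,0,0,0,0,0],
)

```text
time: 83.62
tool_pos: [0.5212, -0.368, 0.2995]
tool_rot: [0.0, -0.035, 0.999, -0.0]
contact_force: [-0.5, -0.5, -0.5]
gripper_width: 0.644
grasp_force: 0.0
```

```bash
python3 chk2.py; python3 -c "
from plant import *
print(job_done())"
```

```text
carrier ((496.55023193359375, -391.370849609375), (120.96831512451172, 147.2211456298828), 4.790544509887695)
[170.6939 172.4082 172.5714] 0.2520808561236623
[136.1837 137.9388 138.4286] 0.30439952437574314
[161.3673 162.7347 163.1429] 0.26397146254458975
[132.7143 134.5102 134.7143] 0.3079667063020214
scene hatch ((554.9813232421875, -50.00346374511719), (207.03199768066406, 343.2172546386719), 1.4066280126571655)
the job is handed in; nothing more can be done
None
```

The job is handed in at about 84 s: all four specimens lie one per compartment in the tray mid-mat, the wedge is back in the steel tray, and the hatch is shut over the lower tray by the last camera checks.

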